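# Latch the transport case

## Task

The packed transport case stands on its hinged edge with its draw latch on top, and the gasket holds the lid ajar. Lift the steel loop over the hook of the keeper on the lid, draw it back under the hook until you feel it catch on the post, and let go; then push the orange lever over and down past centre, and press it flat on its stop with about 20 N for a moment - never more than 30 N on the lever or 40 N on the case - so that the lid is drawn shut. Leave the cans, the tape roll and the carton where they are.

Things in the scene. Friction and masses are not known exactly. Their poses are not given: they have to be found in the camera images.
- case: transport case, black panels, aluminium edges, orange strap handles on its ends, fixed to the bench: 360 mm long, 165 mm tall, standing on its hinged edge. Origin on the bench under the middle of the seam; x runs across the seam from the deep half (x -130 to 0 mm) to the lid (0 to +85), y along the seam, z up. On top of the deep half: the latch (steel base plate, orange lever, steel loop)
- latch_spot (a point): nominal place of the lever's pivot pin (along y) on the case, 22 mm to -x of the seam, 16 mm above the case's top; axes as the case's. The latch was fitted by hand: the true pin lies up to 1.2 mm off this in x, 3 mm in y and 4.2 mm in height
- keeper (a point): steel keeper on the lid's top, 24 mm wide in y. The point: centre of the loop's rod when caught, 13 mm above the lid; axes as the case's. Post (hook_post) at x -11 to -3.5 mm from the point, 26 mm tall; from its top a lip reaches to x +2 mm, underside 8 mm and top 13 mm above the point: a hook open to +x
- hook_mouth (a point): point at the open side of the keeper's hook, 12 mm to +x of the keeper point and level with it, moving with the lid: the rod comes down here, clear of the lip, then is drawn to -x under the hook. Under it a ledge runs from the post to x +16.5 mm of the keeper point, its top 3.5 mm below the points, so the rod rests on it at their height
- loop_bar (a point): middle of the round rod (loop_rod, 7 mm thick, along y) at the free end of the steel loop. Loop 72 mm long, pin to rod; it fits astride the keeper. Its side cheeks at the rod, 18 mm long, 12 mm high, are 53 mm over the outside: pinch it there. It swings easily (0.5 N) on a pin in the lever 18 mm from the lever's pivot; moving the rod swings the lever too (about 6 N). Starts raised
- lever (a joint): angle (rad) of the orange lever (orange_lever): 0 = flat on its rigid stop, pointing to -x of the case; 1.57 = upright; more = leaning to the lid. Plate 30 mm wide, 14 to 84 mm from the pivot, press at the ribs 70 mm from it; outer face 9 mm off the pivot (above it when flat). Stays where left. Loop caught: stands at 1.0 to 1.6, takes up to 8 N at the ribs, passes centre between 0.2 and 0.03
- lid (a joint): angle (rad) by which the lid stands open about its hinge at the bench: 0 = shells touching; starts at 0.05 to 0.06 (9 mm gap on top), held by the springy gasket (12 N per mm at the keeper); below 0.025 once latched
- can_a: red drinks can, 66 mm across, 115 mm tall, loose on the bench; origin under its middle; leave alone
- can_b: a second such can
- tape: loose roll of brown tape, 62 mm across, 24 mm high, lying on top of the case's deep half; origin under its middle; leave alone
- carton: small cardboard carton, 110 x 85 x 70 mm, loose on the bench; origin under its middle; leave alone

How it is judged:
By the outcome, as a careful person would: the job done as asked, in the order asked, and still so for the second after the job is handed in, with the robot touching nothing.
It also fails if it takes over 58 s, if anything falls off the work surface, if the arm or the gripper's body presses on something with over 40 N, if the wrist force passes 120 N, or if a joint passes its speed limit or range.

## Robot

A 6-joint arm with a two-finger parallel gripper is mounted at the origin on the work surface. World frame = base frame: x ahead of the robot, y to its left, z up, the work surface at z = 0. Lengths are in m, angles in rad, forces in N, time in s.
With the tool pointing down it reaches from about 0.35 to 0.725 m from the base axis. Payload 6 kg.
Tool frame: the origin (TCP) lies midway between the tips of the shut fingers; the grasp point (between the pads) lies 19 mm behind it; y points along the fingers, x is the direction in which the jaws open and shut, and the axes are right-handed (so a half turn about y gives the same grasp; the last joint's range is limited). The gripper opens to 85 mm and grips with 20 to 120 N. Pads are 22 mm wide; open, the fingers measure 114 mm over their backs; the gripper's body (76 mm by 85 mm) begins 54 mm behind the grasp point. The pads swing forward as they close: fully open they stand 13 mm farther back than shut.
Start: joints at [0.334, 0.04, 0.085, 0, -1.615, -0.334], TCP at [0.6, 0, 0.195] pointing down, gripper open.
Joint ranges: [-2.56, 2.56], [-1.29, 2.01], [-1.08, 1.49], [-3.29, 1.98], [-2.81, -0.18], [-2.99, 2.99]. Speed limits (rad/s): [2.57, 2.57, 3.01, 3.14, 3.14, 3.14].

## Interface

Orientations are given as a unit quaternion [w, x, y, z].
In Python, from plant import monitor, imaging, arm gives the robot as it stands.
- The arm moves only by the tool drive_tool, never from a script. Its argument "targets" is one flat list of numbers, 7 for each row, row after row: the shift along the tool's x, y, z in cm, then the turn, a rotation vector about the tool's x, y, z in degrees, then the gripper's target within -1 to 1 (shut at 1, half-way at 0, fully open at -1). A call has exactly 8 rows; each row shifts and turns the pose as measured when the row begins, along the tool's axes as they then stand; what a row does not reach is not made up. A row lasts 1/8 s, in which the tool goes at most 62.5 mm and 10.7 degrees, less where a joint would pass 70% of its speed; a pose out of reach is approached as far as the arm can. A call with a gripper value outside its range is refused whole. The fingers move at their own pace and stop on an object; "newtons" is the grip in N (left out, the last holds). Time passes only in rows, so rows that do not move let the fingers close, or fill a call up. It gives the time, the measured TCP pose, the force and the opening at its end, in the units of the state.
- monitor.sense(): the state, without advancing time (a new reading comes with each control period).
- imaging.snapshot(name): name is "scene" or "side" or "wrist"; returns a dict with "color" (420x560x3 uint8, blue, green, red), "fx", "fy", "cx", "cy" (pixels), "k1" (the pictures are not rectified: a ray, as slopes to the right and down, at radius r is drawn at 1 + k1 r^2 times it, then the intrinsics apply), "extrinsics" (4x4, takes a point from camera to world coordinates). Camera axes: x right, y down, z forward; pixel columns grow to the right and rows downward; lengths in m; the calibration is good to about 2 mm. A picture is of the moment at which its call begins. There is no depth.
- arm.job_done(): hands the job in, once; it reports no verdict.
The state is a dict: "clock": time; "q": joint angles; "qvel": joint speeds; "effort": joint torques, N m; "tool_pos": TCP position; "tcp_rot": TCP orientation; "ft_force": force on the tool from outside, world axes, zero at the start; "ft_torque": the same for the moment, N m; "width": finger opening in m.
Only numpy, scipy, OpenCV 4.12 (cv2) and the standard library are available. Lean on these libraries where they do the work, as an engineer would, in place of code of your own. Each camera call takes 0.05 s, during which the arm holds its last target.

## Working session

There is one attempt and no reset: what is moved stays moved. The work goes in short steps, Python scripts to look and compute and a tool call to move; the robot and the scene stay as the last step left them, time stands still between calls to the robot, and variables do not carry over. Pictures are saved under pics/ and viewed, and the job is handed in when it is done.

Besides the shell and the picture viewer there is one more tool, called by a JSON object that holds its "method" and its "body", one argument or row to a line. drive_tool: Moves the arm, as the interface text tells. Its arguments: {"type":"object","properties":{"targets":{"type":"array","items":{"type":"number"}},"newtons":{"type":"number"}},"required":["targets"]}

```bash
mkdir -p pics; ls; python3 - <<'E'
from plant import monitor, imaging, arm
import cv2
s=monitor.sense()
print({k:(v if not hasattr(v,'round') else v) for k,v in s.items()})
for n in ["scene","side","wrist"]:
    d=imaging.snapshot(n); cv2.imwrite(f"pics/{n}0.png",d["color"])
    print(n,d["fx"],d["fy"],d["cx"],d["cy"],d["k1"],d["extrinsics"])
E
```

```text
pics
{'clock': 0.0, 'q': array([ 3.33690070e-01,  4.08011290e-02,  8.37887285e-02, -4.93636109e-04,
       -1.61544394e+00, -3.33715048e-01]), 'qvel': array([-0.00105937, -0.00036828,  0.0009435 ,  0.00119825,  0.00091216,
       -0.00171223]), 'effort': array([-7.27207535e-04, -3.68200672e+01,  3.47413230e+01,  6.93227157e+00,
       -5.48646509e-03, -9.47124363e-06]), 'tool_pos': array([5.99616308e-01, 8.73060158e-05, 1.93666911e-01]), 'tcp_rot': array([ 6.12822968e-04,  6.10450653e-04, -7.07079021e-01,  7.07134011e-01]), 'ft_force': array([-0.38076963,  0.91818898,  0.2508287 ]), 'ft_torque': array([ 0.02862528, -0.04438691, -0.02872102]), 'width': 0.08503825576776675}
scene 400.7259933866233 400.7259933866233 277.18137188228667 208.6862389526658 -0.09637949084732692 [[ 0.72493355  0.65499062 -0.21321032  0.76517315]
 [ 0.68879031 -0.68648777  0.23302884 -0.1848824 ]
 [ 0.00626543 -0.31578763 -0.94880921  1.02897843]
 [ 0.          0.          0.          1.        ]]
side 391.06363496503656 391.06363496503656 274.79564847522204 209.36073041514533 -0.09044443029826232 [[ 0.00610545  0.95826322 -0.2858222   0.85837591]
 [ 0.99997659 -0.00496796  0.00470464  0.02990735]
 [ 0.00308833 -0.28584424 -0.95827112  1.06704824]
 [ 0.          0.          0.          1.        ]]
wrist 307.40895350810877 307.40895350810877 273.79921867632476 208.72700023363555 0.014503002113477536 [[-9.99996253e-01  7.54738947e-04 -2.63152836e-03  6.00005668e-01]
 [-1.07551609e-05  9.60155667e-01  2.79465731e-01 -7.05841899e-02]
 [ 2.73760054e-03  2.79464712e-01 -9.60152061e-01  3.73021396e-01]
 [ 0.00000000e+00  0.00000000e+00  0.00000000e+00  1.00000000e+00]]
```

View pics/scene0.png

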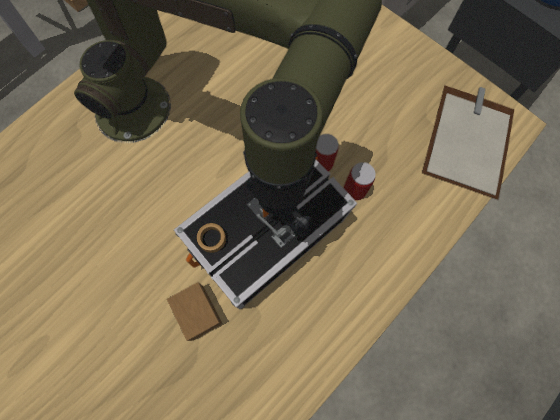

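View pics/side0.png

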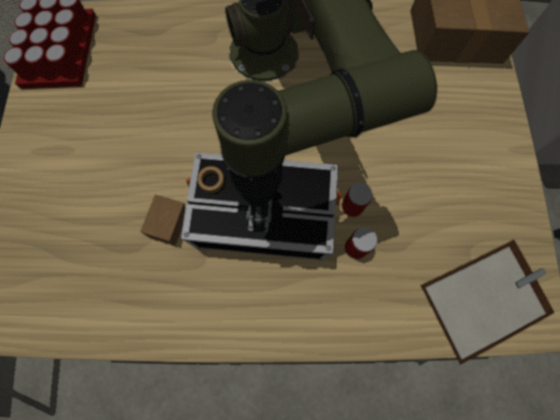

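View pics/wrist0.png

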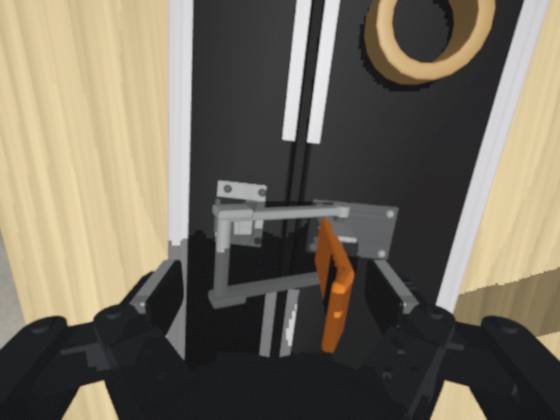

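The wrist view shows the loop rod around (218,215)–(213,300), the keeper at (240,210) and the raised lever at about (335,285). The lid is on the +x side. I'll set up helpers and take rough measurements.

```bash
cat > h.py <<'E'
import numpy as np, cv2
from plant import monitor, imaging, arm
def snap(n,f=None):
    d=imaging.snapshot(n)
    if f: cv2.imwrite("pics/"+f,d["color"]); np.savez("pics/"+f+".npz",**d)
    return d
def load(f): return np.load("pics/"+f+".npz")
def ray(d,u,v):
    K=np.array([[d["fx"],0,d["cx"]],[0,d["fy"],d["cy"]],[0,0,1.]])
    dist=np.array([float(d["k1"]),0,0,0])
    p=cv2.undistortPointsIter(np.array([[[u,v]]],float),K,dist,None,None,(3,50,1e-10))[0,0]
    E=d["extrinsics"]; r=E[:3,:3]@np.array([p[0],p[1],1.]); return E[:3,3],r/np.linalg.norm(r)
def plane(d,u,v,z):
    o,r=ray(d,u,v); return o+r*(z-o[2])/r[2]
def tri(*obs):
    A=np.zeros((3,3));b=np.zeros(3);L=[]
    for d,u,v in obs:
        o,r=ray(d,u,v);M=np.eye(3)-np.outer(r,r);A+=M;b+=M@o;L.append((o,r))
    p=np.linalg.solve(A,b)
    return p,[round(1000*float(np.linalg.norm((np.eye(3)-np.outer(r,r))@(p-o))),2) for o,r in L]
def proj(d,p):
    E=d["extrinsics"]; c=E[:3,:3].T@(np.asarray(p)-E[:3,3]); x,y=c[0]/c[2],c[1]/c[2]; s=1+d["k1"]*(x*x+y*y)
    return d["fx"]*x*s+d["cx"], d["fy"]*y*s+d["cy"]
def zoom(f,x0,y0,x1,y1,k,out):
    im=cv2.imread("pics/"+f)[y0:y1,x0:x1]; im=cv2.resize(im,None,fx=k,fy=k,interpolation=cv2.INTER_CUBIC)
    im=cv2.convertScaleAbs(im,alpha=1.5,beta=15); cv2.imwrite("pics/"+out,im)
def st():
    s=monitor.sense(); 
    for k in ["clock","tool_pos","tcp_rot","ft_force","width","q"]: print(k,np.round(s[k],4))
E
python3 - <<'E'
from h import *
d=snap("wrist","w1.png"); 
zoom("w1.png",170,160,430,360,3,"w1z.png")
# case edges at z=.165
for u,v in [(297,10),(290,135),(328,10),(315,140),(188,10),(188,230),(520,10),(455,290)]:
    print(u,v,plane(d,u,v,.165).round(4))
snap("side","s1.png"); zoom("s1.png",170,130,370,280,4,"s1z.png")
E
```

```text
297 10 [ 0.5858 -0.1322  0.165 ]
290 135 [ 0.5888 -0.0606  0.165 ]
328 10 [ 0.5675 -0.1322  0.165 ]
315 140 [ 0.5722 -0.0574  0.165 ]
188 10 [ 0.6501 -0.1321  0.165 ]
188 230 [0.6611 0.0059 0.165 ]
520 10 [ 0.4549 -0.1314  0.165 ]
455 290 [0.4617 0.0544 0.165 ]
```

View pics/w1z.png

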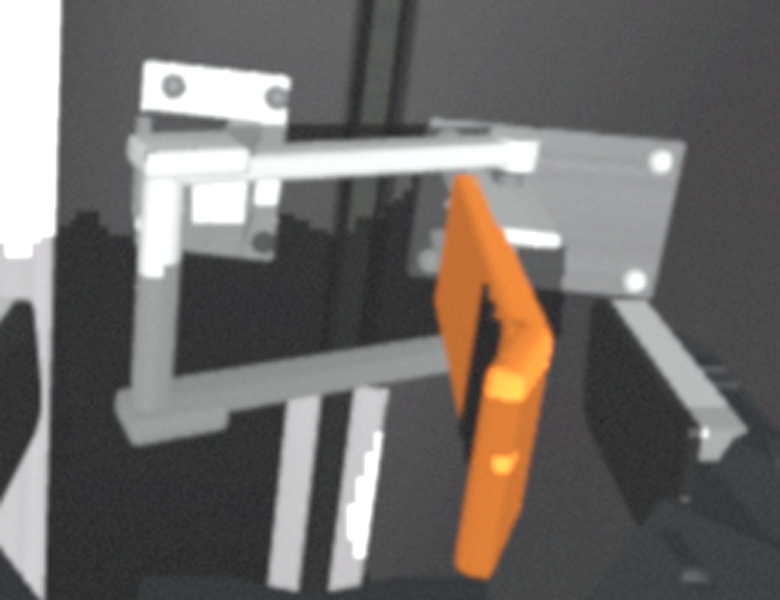

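View pics/s1z.png

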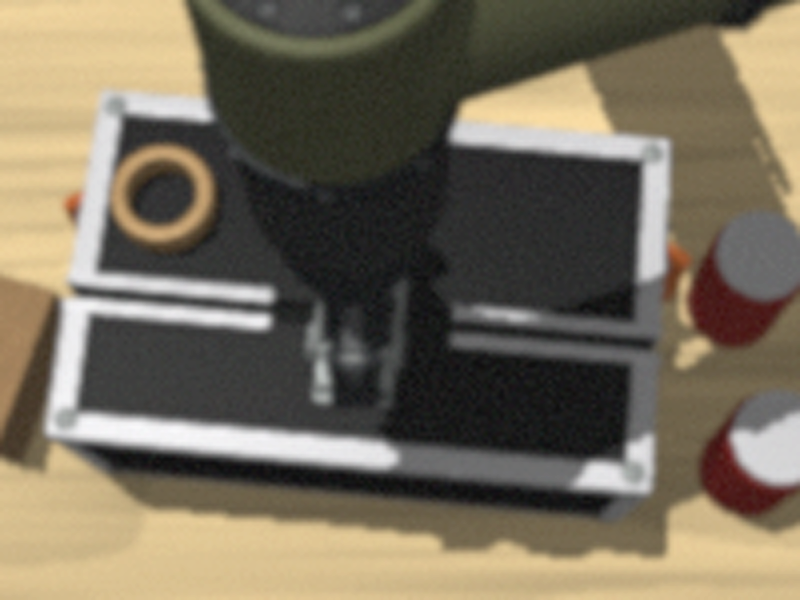

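```bash
python3 - <<'E'
from h import *
d=load("s1.png")
P={}
for n,(a,b) in dict(TL=(103,92),TR=(672,140),SL=(70,288),SR=(655,336)).items():
    P[n]=plane(d,a/4+170,b/4+130,.165); print(n,P[n].round(4))
for a,b in(("TL","TR"),("SL","SR"),("TL","SL"),("TR","SR")):
    v=P[b]-P[a]; print(a,b,np.linalg.norm(v).round(4),v.round(4))
E
```

```text
TL [ 0.4396 -0.1646  0.165 ]
TR [0.4743 0.1932 0.165 ]
SL [ 0.5696 -0.1777  0.165 ]
SR [0.6017 0.176  0.165 ]
TL TR 0.3595 [0.0347 0.3578 0.    ]
SL SR 0.3552 [0.0321 0.3537 0.    ]
TL SL 0.1306 [ 0.13   -0.0131  0.    ]
TR SR 0.1285 [ 0.1274 -0.0171  0.    ]
```

{"method": "drive_tool", "body": {
  "targets": [0,0,0,0,-10.6,0,-1,0,0,0,0,-10.6,0,-1,0,0,0,0,-10.6,0,-1,0,0,0,0,-10.6,0,-1,0,0,0,0,-10.6,0,-1,0,0,0,0,-10.6,0,-1,0,0,0,0,-10.6,0,-1,0,-2,0,0,-10.6,0,-1]
}}

```text
clock: 1.25
tool_pos: [0.5984, 0.0002, 0.211]
tcp_rot: [0.481, -0.485, 0.518, -0.515]
ft_force: [0.8, 0.5, 0.7]
width: 0.0855
```

```bash
python3 - <<'E'
from h import *
d=snap("wrist","w2.png"); print(d["extrinsics"].round(3))
snap("side","s2.png"); zoom("s2.png",170,130,370,280,4,"s2z.png")
E
```

```text
[[-0.067 -0.956 -0.287  0.671]
 [-0.998  0.065  0.018 -0.004]
 [ 0.001  0.288 -0.958  0.39 ]
 [ 0.     0.     0.     1.   ]]
```

View pics/w2.png

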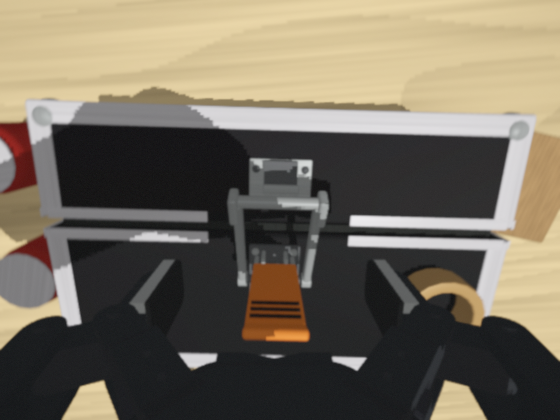

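View pics/s2z.png

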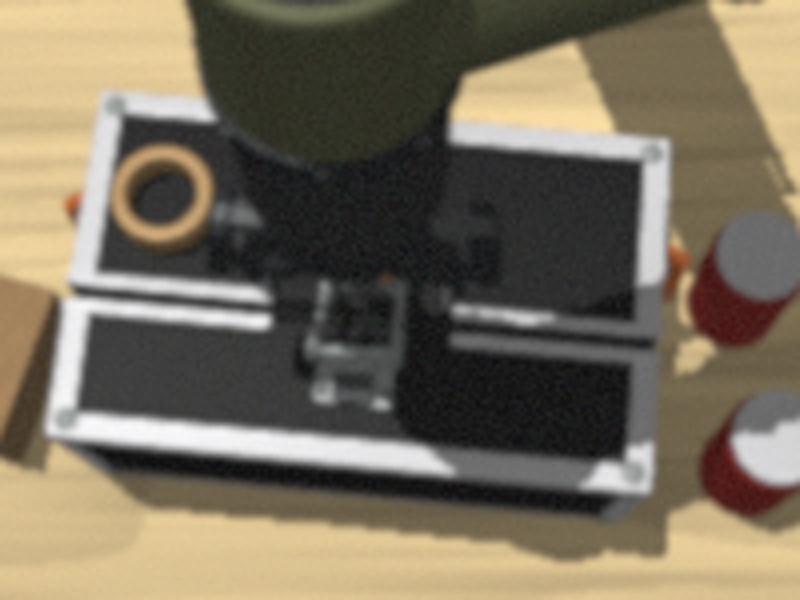

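```bash
python3 - <<'E'
from h import *
zoom("w2.png",215,145,345,345,4,"w2z.png")
im=cv2.imread("pics/w2z.png"); im=im[:600]; cv2.imwrite("pics/w2za.png",im)
d=load("w2.png")
for u,v in [(30,101),(533,117),(48,227),(507,238),(41,210),(522,229)]: print(u,v,plane(d,u,v,.165).round(4))
E
```

```text
30 101 [0.6913 0.1612 0.165 ]
533 117 [ 0.6576 -0.1837  0.165 ]
48 227 [0.6004 0.1747 0.165 ]
507 238 [ 0.5673 -0.1796  0.165 ]
41 210 [0.6142 0.1761 0.165 ]
522 229 [ 0.5741 -0.1899  0.165 ]
```

View pics/w2z.png

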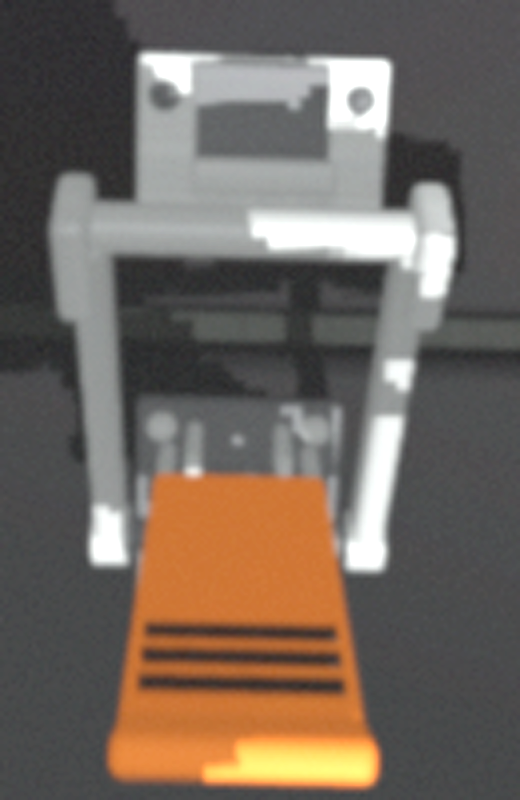

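```bash
python3 - <<'E'
from h import *
a=load("w1.png"); b=load("w2.png")
A=lambda x,y:(a,170+x/3,160+y/3); B=lambda x,y:(b,215+x/4,145+y/4)
yaw=-0.0945; ex=np.array([np.cos(yaw),np.sin(yaw),0]); ey=np.array([-ex[1],ex[0],0]); O=np.array([.5862,.002,0])
def cf(p): q=p-O; return (1000*np.array([q@ex,q@ey,q[2]])).round(1)
for n,o in dict(rod_p=(A(150,400),B(92,224)),rod_m=(A(161,166),B(415,231)),lev_p=(A(478,572),B(112,760)),lev_m=(A(520,355),B(376,760)),
   pin_m=(A(520,152),B(366,552))).items():
    p,e=tri(*o); print(n,p.round(4),cf(p),e)
# keeper plate corners
for n,o in dict(kp_tl=(A(288,80),B(389,178)),kp2=(A(143,62),B(391,58)),base_mr=(A(684,143),B(340,410))).items():
    p,e=tri(*o); print(n,p.round(4),cf(p),e)
E
```

```text
rod_p [0.6282 0.0181 0.2289] [ 40.3  20.  228.9] [0.01, 0.01]
rod_m [ 0.6243 -0.0254  0.2293] [ 40.5 -23.7 229.3] [0.1, 0.1]
lev_p [0.5781 0.0158 0.2737] [ -9.3  13.  273.7] [0.13, 0.13]
lev_m [ 0.5739 -0.0139  0.271 ] [-10.7 -17.  271. ] [0.14, 0.14]
pin_m [ 0.559  -0.0193  0.2009] [-25.  -23.8 200.9] [0.13, 0.13]
kp_tl [ 0.6094 -0.0273  0.1546] [ 25.9 -27.  154.6] [5.6, 5.6]
kp2 [ 0.6384 -0.0303  0.1645] [ 55.  -27.3 164.5] [0.44, 0.44]
base_mr [ 0.5429 -0.017   0.1696] [-41.4 -23.  169.6] [26.63, 26.63]
```

Triangulated rod middle: case coordinates (40, −2, 229) mm. The loop length comes out at 71 mm against 72 given. Lever tip: (−10, −2, 272). Next I'll raise the tool, line it up and tilt it away from the lever.

{"method": "drive_tool", "body": {
  "targets": [0,-3,1.5,0,1.6,0,-1,0,0,1,-7.5,0,0,-1,0,0,0,-7.5,0,0,-1,0,0,0,0,0,0,-1,0,0,0,0,0,0,-1,0,0,0,0,0,0,-1,0,0,0,0,0,0,-1,0,0,0,0,0,0,-1]
}}

```text
clock: 2.35
tool_pos: [0.6241, -0.0012, 0.2447]
tcp_rot: [0.402, -0.527, 0.594, -0.455]
ft_force: [0.1, -0.0, 0.2]
width: 0.0851
```

```bash
cat >> h.py <<'E'
from scipy.spatial.transform import Rotation as Rt
yaw=-0.0945; ex=np.array([np.cos(yaw),np.sin(yaw),0]); ey=np.array([-ex[1],ex[0],0]); O=np.array([.5862,.002,0])
def cf(p): q=p-O; return (1000*np.array([q@ex,q@ey,q[2]])).round(1)
def wf(c): return O+(c[0]*ex+c[1]*ey+c[2]*np.array([0,0,1]))/1000
def tool():
    s=monitor.sense(); w,x,y,z=s["tcp_rot"]; R=Rt.from_quat([x,y,z,w]).as_matrix()
    C=np.array([ex,ey,[0,0,1]])@R
    return s["tool_pos"],R,C
def goto(c):
    p,R,C=tool(); print("tcp case",cf(p),"tooly",C[:,1].round(3),"toolx",C[:,0].round(3)," shift cm",(R.T@(wf(c)-p)*100).round(2))
E
python3 - <<'E'
from h import *
d=snap("wrist","w3.png"); st()
goto((40.4-2.6,-1.8,219))
zoom("w3.png",190,80,390,230,4,"w3z.png")
E
```

```text
clock 2.4
tool_pos [ 0.6242 -0.0012  0.2449]
tcp_rot [ 0.4018 -0.5271  0.5944 -0.4554]
ft_force [-0.4159 -0.0338  0.1823]
width 0.0856
q [ 0.2559  0.3933  0.5973 -0.1051 -2.0211  1.1588]
tcp case [ 38.1   0.4 244.9] tooly [-0.262  0.005 -0.965] toolx [-0.027 -1.     0.003]  shift cm [0.21 2.5  0.65]
```

View pics/w3.png

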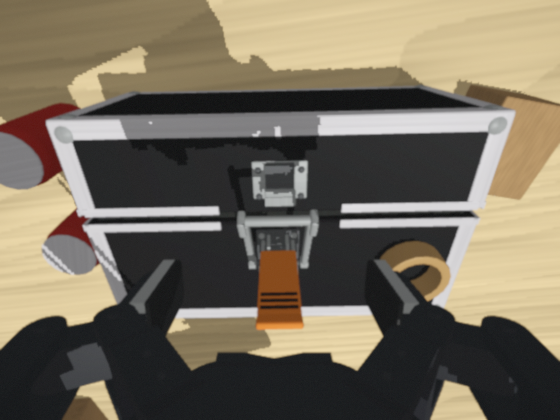

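View pics/w3z.png

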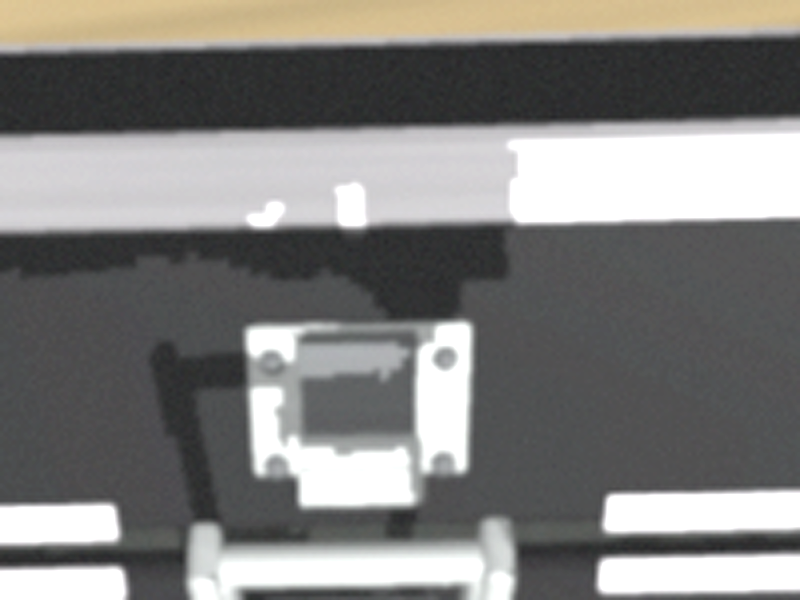

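```bash
python3 - <<'E'
from h import *
d=load("w3.png"); B=lambda x,y:(190+x/4,80+y/4)
for n,(x,y),z in [("lipfront",(357,442),.189),("lipback",(357,506),.188),("lipL",(300,475),.189),("lipR",(417,475),.189),("plateTL",(248,327),.165),("plateTR",(470,322),.165),("rodL",(228,570),.229),("rodR",(480,566),.229),("seamdeep",(120,570),.165),("seamlid",(118,540),.165)]:
    print(n,cf(plane(d,*B(x,y),z)))
b=load("w2.png"); p,e=tri((b,215+190/4,145+160/4),(d,*B(300,442))); print(cf(p),e)
p,e=tri((b,215+335/4,145+160/4),(d,*B(413,440))); print(cf(p),e)
p,e=tri((b,215+254/4,145+229/4),(d,*B(354,567))); print("rod",cf(p),e)
E
```

```text
lipfront [ 41.3  -3.7 189. ]
lipback [ 26.3  -3.5 188. ]
lipL [ 34.3   7.6 189. ]
lipR [ 33.6 -15.4 189. ]
plateTL [ 55.6  17.8 165. ]
plateTR [ 55.4 -27.4 165. ]
rodL [ 39.2  18.6 229. ]
rodR [ 38.8 -23.4 229. ]
seamdeep [ -3.2  51.  165. ]
seamlid [  5.   50.5 165. ]
[ 40.1   7.8 186.2] [0.35, 0.35]
[ 41.6 -15.3 189.6] [0.78, 0.78]
rod [ 40.9  -2.2 231.5] [0.25, 0.25]
```

{"method": "drive_tool", "body": {
  "targets": [0.2,1.2,0.6,0,0,0,-1,0,1.1,0,0,-1.5,0,-0.3,0,0,0,0,0,0,-0.3,0,0,0,0,0,0,-0.2,0,0,0,0,0,0,-0.1,0,0,0,0,0,0,-0.1,0,0,0,0,0,0,-0.1,0,0,0,0,0,0,-0.1],
  "newtons": 30
}}

```text
clock: 3.4
tool_pos: [0.6235, -0.0034, 0.2197]
tcp_rot: [0.41, -0.533, 0.589, -0.448]
ft_force: [-0.9, 0.5, 0.3]
width: 0.0469
```

```bash
python3 - <<'E'
from h import *
d=snap("wrist","w4.png"); st()
goto((40.4-2.6,-2.2,219.8))
E
```

```text
clock 3.45
tool_pos [ 0.6235 -0.0034  0.2197]
tcp_rot [ 0.4103 -0.5332  0.5886 -0.4482]
ft_force [ 0.0726  0.4225 -0.2316]
width 0.0468
q [ 0.2533  0.3803  0.5339 -0.102  -1.9703  1.1953]
tcp case [ 37.7  -1.8 219.7] tooly [-0.262  0.005 -0.965] toolx [-0.    -1.    -0.005]  shift cm [ 0.04 -0.01  0.01]
```

View pics/w4.png

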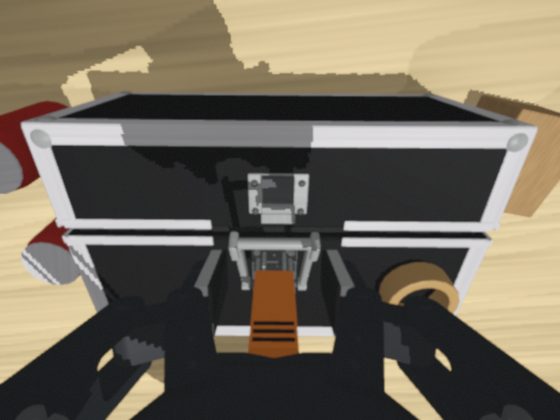

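```bash
python3 - <<'E'
from h import *
zoom("w4.png",170,220,380,370,3.8,"w4z.png")
d=load("w4.png"); p,R,C=tool()
for h in (0,-.01,-.019):
  for w in (-.0235,.0235,-.038,.038):
    print(h,w,np.round(proj(d,p+R@np.array([w,h,0])),0))
print("rod ends",[np.round(proj(d,wf(c)),1) for c in ((40.4,20,229),(40.4,-23.7,229.3))])
d=snap("side","s4.png"); zoom("s4.png",200,160,320,250,6,"s4z.png")
E
```

```text
0 -0.0235 [237. 237.]
0 0.0235 [312. 237.]
0 -0.038 [214. 237.]
0 0.038 [335. 237.]
-0.01 -0.0235 [235. 244.]
-0.01 0.0235 [314. 244.]
-0.01 -0.038 [210. 244.]
-0.01 0.038 [339. 244.]
-0.019 -0.0235 [233. 250.]
-0.019 0.0235 [316. 250.]
-0.019 -0.038 [207. 250.]
-0.019 0.038 [342. 250.]
rod ends [array([237.7, 243. ]), array([311.3, 243.5])]
```

View pics/w4z.png

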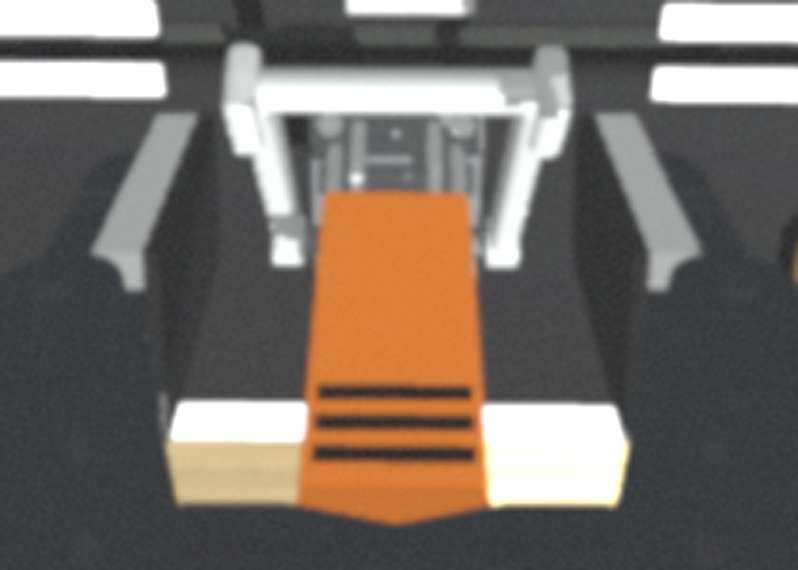

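View pics/s4z.png

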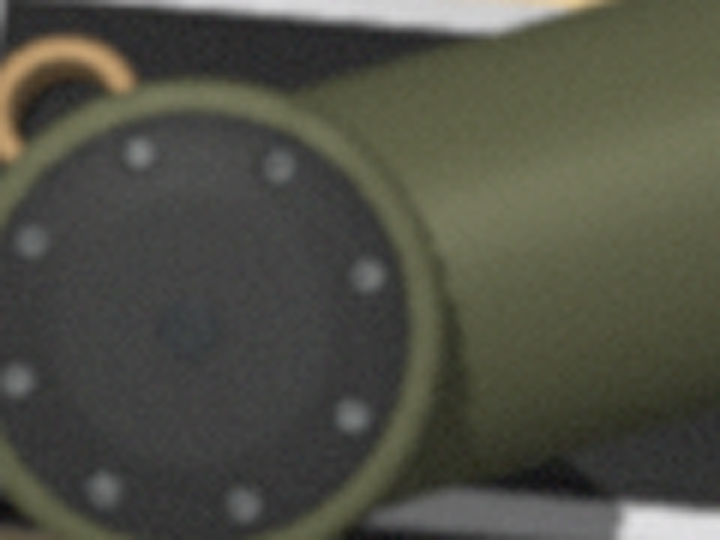

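```bash
python3 - <<'E'
from h import *
d=load("w4.png"); p,R,C=tool()
Z=lambda x,y:(170+x/3.8,220+y/3.8)
print("tip inner near corner L/R",Z(195,115),Z(600,115),"far inner",Z(217,115),Z(577,115))
for z in (.011,0,-.011):
  for h in (0,-.01,-.02,-.03):
    print(z,h,np.round(proj(d,p+R@np.array([-.0235,h,z])),0),np.round(proj(d,p+R@np.array([.0235,h,z])),0))
# back out h assuming half gap .0235
for z in (.011,-.011):
  o,r=ray(d,*Z(195 if z>0 else 217,115)); o2,r2=ray(d,*Z(600 if z>0 else 577,115))
  for (o_,r_) in ((o,r),(o2,r2)):
    ol=R.T@(o_-p); rl=R.T@r_; t=(z-ol[2])/rl[2]; print(z,(ol+t*rl).round(4))
E
```

```text
tip inner near corner L/R (221.31578947368422, 250.26315789473685) (327.89473684210526, 250.26315789473685) far inner (227.10526315789474, 250.26315789473685) (321.8421052631579, 250.26315789473685)
0.011 0 [236. 221.] [313. 221.]
0.011 -0.01 [234. 226.] [315. 226.]
0.011 -0.02 [232. 232.] [317. 232.]
0.011 -0.03 [229. 239.] [320. 239.]
0 0 [237. 237.] [312. 237.]
0 -0.01 [235. 244.] [314. 244.]
0 -0.02 [233. 251.] [316. 251.]
0 -0.03 [230. 258.] [319. 258.]
-0.011 0 [237. 254.] [311. 254.]
-0.011 -0.01 [235. 261.] [313. 261.]
-0.011 -0.02 [233. 268.] [316. 268.]
-0.011 -0.03 [231. 277.] [318. 277.]
0.011 [-0.0254 -0.0442  0.011 ]
0.011 [ 0.0254 -0.0443  0.011 ]
-0.011 [-0.0307  0.0052 -0.011 ]
-0.011 [ 0.0309  0.0051 -0.011 ]
```

```bash
python3 - <<'E'
from h import *
d=snap("scene","c4.png"); p,R,C=tool(); print(np.round(proj(d,p),1), np.round(proj(d,wf((40.4,-2,229))),1))
zoom("c4.png",220,170,340,270,6.5,"c4z.png")
d=load("s4.png");print(np.round(proj(d,p),1))
d=load("w1.png"); zoom("w1.png",0,200,560,420,1.4,"w1full.png")
E
```

```text
[285.4 226.9] [286.3 226.7]
[258.2 217.1]
```

View pics/c4z.png

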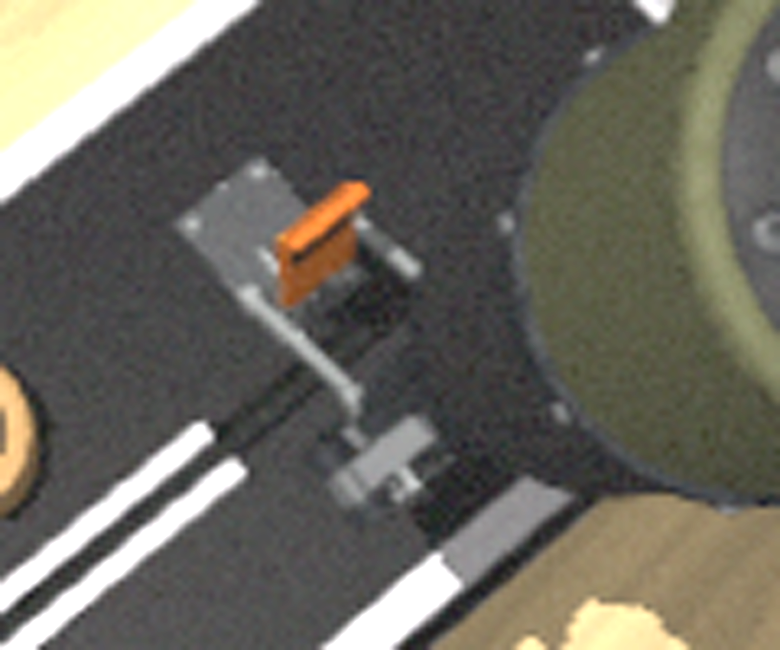

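View pics/w1full.png

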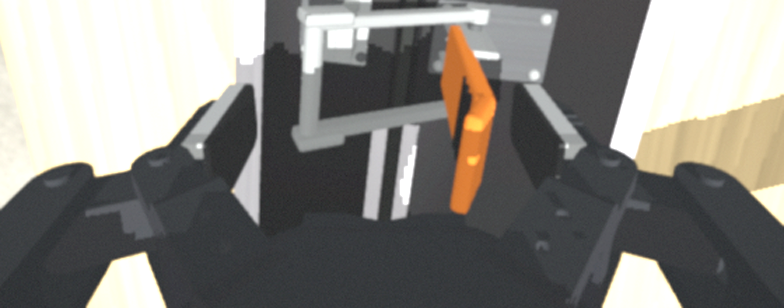

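```bash
python3 - <<'E'
from h import *
d=load("c4.png"); Z=lambda uv:((uv[0]-220)*6.5,(uv[1]-170)*6.5)
for n,c in dict(keeper=(34,-4,189),rod_p=(40.4,20,229),rod_m=(40.4,-24,229),lev_p=(-10,13,273),lev_m=(-10,-17,272),pin_m=(-25,-24,201),plate=(55,18,165),plate2=(55,-27,165),seamdeepend=(-3,-50,165)).items():
    print(n,np.round(Z(proj(d,wf(c))),0))
E
```

```text
keeper [411. 391.]
rod_p [483. 325.]
rod_m [379. 412.]
lev_p [364. 180.]
lev_m [290. 241.]
pin_m [250. 290.]
plate [498. 414.]
plate2 [399. 498.]
seamdeepend [237. 416.]
```

```bash
python3 - <<'E'
from h import *
d=load("c4.png"); W=lambda x,y:(220+x/6.5,170+y/6.5)
for z in (.165,.189,.229,.26,.3,.34): print(z,cf(plane(d,*W(345,500),z)),cf(plane(d,*W(430,425),z)))
E
```

```text
0.165 [ 43.6 -41.4 165. ] [ 42.8  -2.3 165. ]
0.189 [ 47.8 -45.  189. ] [ 47.   -6.9 189. ]
0.229 [ 54.8 -50.9 229. ] [ 54.1 -14.6 229. ]
0.26 [ 60.3 -55.4 260. ] [ 59.6 -20.6 260. ]
0.3 [ 67.4 -61.4 300. ] [ 66.7 -28.3 300. ]
0.34 [ 74.4 -67.3 340. ] [ 73.8 -36.1 340. ]
```

The fingers reached 47 mm without touching the 53 mm cheeks, so their tips sit farther back than assumed. The lid is 60 mm below, so I'll open, go 2 cm deeper and close again.

{"method": "drive_tool", "body": {
  "targets": [0,0,0,0,0,0,-0.8,0,0,0,0,0,0,-0.8,0,1,0,0,0,0,-0.8,0,1,0,0,0,0,-0.8,0,0,0,0,0,0,0,0,0,0,0,0,0,0,0,0,0,0,0,0,0,0,0,0,0,0,0,0],
  "newtons": 30
}}

```text
clock: 4.55
tool_pos: [0.6177, -0.0028, 0.1988]
tcp_rot: [0.41, -0.533, 0.589, -0.448]
ft_force: [-0.5, 0.2, 0.2]
width: 0.0428
```

```bash
python3 - <<'E'
from h import *
d=snap("wrist","w5.png"); st()
goto((40.4-2.6,-2.2,219.8)); zoom("w5.png",170,190,380,340,3.8,"w5z.png")
E
```

```text
clock 4.6
tool_pos [ 0.6177 -0.0028  0.1988]
tcp_rot [ 0.4101 -0.5333  0.5887 -0.4481]
ft_force [-0.6169 -0.4138 -1.3145]
width 0.0426
q [ 0.2562  0.3584  0.4677 -0.101  -1.9264  1.197 ]
tcp case [ 31.8  -1.8 198.8] tooly [-0.262  0.005 -0.965] toolx [-0.    -1.    -0.005]  shift cm [ 0.03 -2.18  0.02]
```

View pics/w5z.png

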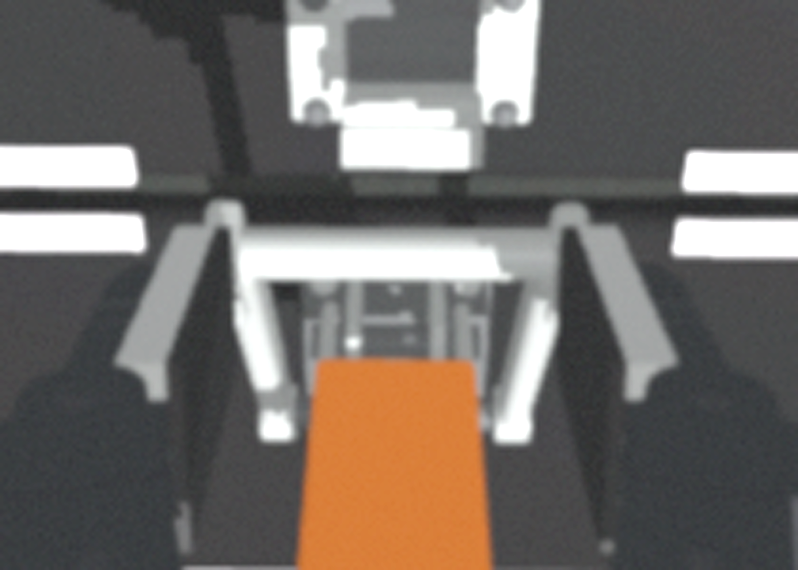

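{"method": "drive_tool", "body": {
  "targets": [0,0,0,0,0,0,-0.5,0,0,0,0,0,0,-0.5,0,0,0,0,0,0,-0.5,0,1,0,0,0,0,-0.5,0,1,0,0,0,0,-0.5,0,0.4,0,0,0,0,-0.4,0,0,0,0,0,0,-0.4,0,0,0,0,0,0,-0.4],
  "newtons": 30
}}

```text
clock: 5.6
tool_pos: [0.6107, -0.002, 0.1734]
tcp_rot: [0.41, -0.534, 0.589, -0.448]
ft_force: [0.0, 0.1, 0.3]
width: 0.0597
```

```bash
python3 - <<'E'
from h import *
d=snap("wrist","w6.png"); st()
goto((40.4-2.6,-2.2,219.8)); zoom("w6.png",150,130,410,330,3,"w6z.png")
E
```

```text
clock 5.65
tool_pos [ 0.6108 -0.002   0.1735]
tcp_rot [ 0.4099 -0.5336  0.5888 -0.4478]
ft_force [-0.246   0.1322 -0.1698]
width 0.0597
q [ 0.2599  0.3364  0.3939 -0.1004 -1.8754  1.1986]
tcp case [ 24.8  -1.6 173.5] tooly [-0.263  0.005 -0.965] toolx [-0.    -1.    -0.005]  shift cm [ 0.03 -4.81  0.03]
```

View pics/w6z.png

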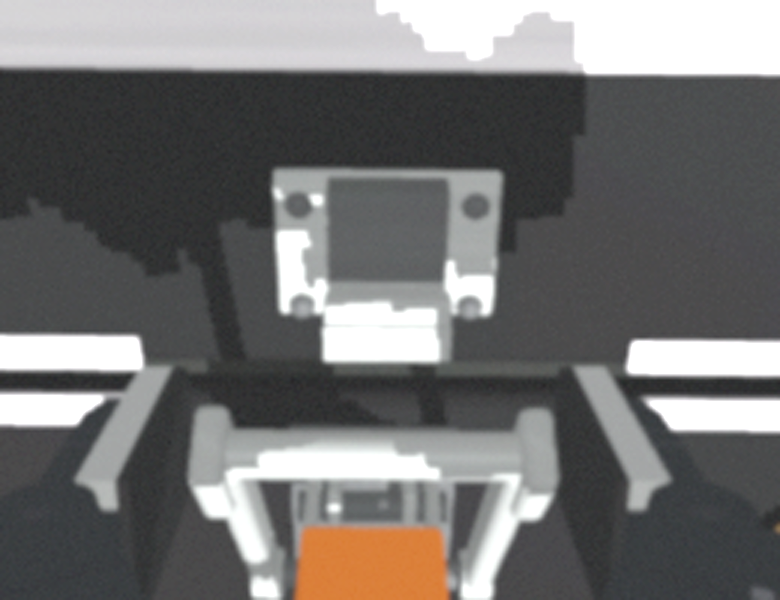

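{"method": "drive_tool", "body": {
  "targets": [0,0,0,0,0,0,-0.25,0,0,0,0,0,0,-0.25,0,0,0,0,0,0,-0.2,0,0,0,0,0,0,-0.2,0,0,0,0,0,0,-0.1,0,0,0,0,0,0,-0.1,0,0,0,0,0,0,-0.1,0,0,0,0,0,0,-0.1],
  "newtons": 30
}}

```text
clock: 6.65
tool_pos: [0.6112, -0.0021, 0.174]
tcp_rot: [0.41, -0.533, 0.589, -0.448]
ft_force: [-0.4, 0.1, -0.5]
width: 0.0519
```

```bash
python3 - <<'E'
from h import *
d=snap("wrist","w7.png"); st()
goto((40.4-2.6,-2.2,219.8)); zoom("w7.png",150,130,410,330,3,"w7z.png")
E
```

```text
clock 6.7
tool_pos [ 0.6112 -0.002   0.174 ]
tcp_rot [ 0.4102 -0.5332  0.5887 -0.4482]
ft_force [-0.4209  0.164  -0.4718]
width 0.053
q [ 0.2597  0.3365  0.3951 -0.1002 -1.8754  1.1985]
tcp case [ 25.2  -1.7 174. ] tooly [-0.262  0.005 -0.965] toolx [-0.    -1.    -0.005]  shift cm [ 0.03 -4.75  0.01]
```

View pics/w7z.png

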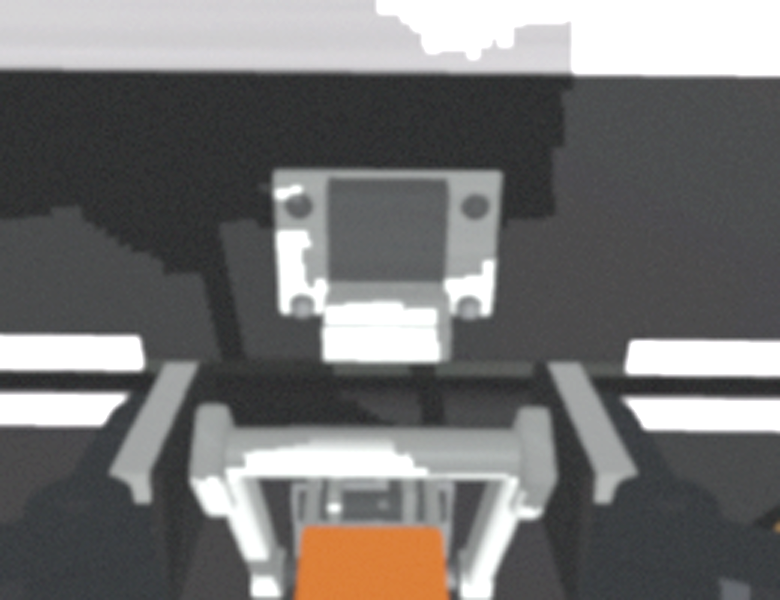

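```bash
python3 - <<'E'
from h import *
d=load("w7.png"); p,R,C=tool(); E=d["extrinsics"]
Z=lambda x,y:(150+x/3,130+y/3)
for n,c in dict(rod=(40.4,-2.2,229.3),).items():
    w=wf(c); print(n,np.round(proj(d,w),1),"zoom",np.round((np.array(proj(d,w))-[150,130])*3),"depth",(E[:3,:3].T@(w-E[:3,3]))[2],"in tool",(R.T@(w-p)).round(4))
for lx,rx,y in ((197,548,365),(204,542,375)):
  for x,s in ((lx,-1),(rx,1)):
    o,r=ray(d,*Z(x,y)); ol=R.T@(o-p); rl=R.T@r; t=(s*.0265-ol[0])/rl[0]; print((ol+t*rl).round(4))
E
```

```text
rod [275.3 284.8] zoom [376. 464.] depth 0.13696334537948085 in tool [ 0.0003 -0.0573  0.0002]
[-0.0265 -0.0521  0.0138]
[ 0.0265 -0.0499  0.0128]
[-0.0265 -0.0472  0.0099]
[ 0.0265 -0.0458  0.0092]
```

```bash
cat >> h.py <<'E'
def plan(way,yfix=None,rodh=-.0573,R0=None,p0=None):
    """way: list of (x,y,z case mm of rod, tilt deg); prints row shifts cm + turn"""
    p,R,C=tool()
    if p0 is not None: p,R=p0,R0
    r=np.array([0,rodh,0])
    print("rod now",cf(p+R@r),"tilt",np.degrees(np.arcsin(-C[0,1])).round(1))
    t0=np.degrees(np.arcsin(-C[0,1]))
    for (x,y,z,t) in way:
        R2=R@Rt.from_rotvec(np.radians([-(t-t0),0,0])).as_matrix()
        p2=wf((x,y,z))-R2@r
        print((R.T@(p2-p)*100).round(2),"turn",round(-(t-t0),2),"tcp",cf(p2))
        p,R,t0=p2,R2,t
E
python3 - <<'E'
from h import *
plan([(42,-2,227,16.5),(44.5,-2.2,223.5,18.5),(47,-2.4,220,20.5),(49.5,-2.6,216.5,22.5),(51.5,-2.8,213,24),(53,-3,209.5,25),(54,-3,206,25)])
E
```

```text
rod now [ 40.2  -1.9 229.3] tilt 15.2
[0.01 0.18 0.1 ] turn -1.33 tcp [ 25.7  -1.7 172.1]
[0.02 0.26 0.14] turn -2.0 tcp [ 26.3  -1.9 169.2]
[0.02 0.25 0.15] turn -2.0 tcp [ 26.9  -2.1 166.3]
[0.02 0.24 0.16] turn -2.0 tcp [ 27.6  -2.3 163.6]
[0.02 0.24 0.17] turn -1.5 tcp [ 28.2  -2.5 160.7]
[0.02 0.26 0.18] turn -1 tcp [ 28.8  -2.7 157.6]
[0.   0.27 0.24] turn 0 tcp [ 29.8  -2.7 154.1]
```

{"method": "drive_tool", "body": {
  "targets": [0,0,0,0,0,0,0.1,0,0.2,0.1,-1.3,0,0,0.1,0,0.25,0.15,-2,0,0,0.1,0,0.25,0.15,-2,0,0,0.1,0,0.25,0.15,-2,0,0,0.1,0,0.25,0.15,-1.5,0,0,0.1,0,0.25,0.2,-1,0,0,0.1,0,0.25,0.25,0,0,0,0.1],
  "newtons": 45
}}

```text
clock: 7.7
tool_pos: [0.6108, -0.0023, 0.1576]
tcp_rot: [0.357, -0.572, 0.628, -0.389]
ft_force: [-3.5, 2.5, 6.7]
width: 0.052
```

```bash
python3 - <<'E'
from h import *
d=snap("wrist","w8.png"); st()
plan([(54,-2.6,206,25)]); zoom("w8.png",150,130,410,330,3,"w8z.png")
E
```

```text
clock 7.75
tool_pos [ 0.6109 -0.0023  0.1573]
tcp_rot [ 0.3569 -0.5717  0.6279 -0.3892]
ft_force [-0.794   0.3768  4.1643]
width 0.0517
q [ 0.227   0.5329  0.5951 -0.1612 -2.0648  1.2074]
rod now [ 50.4  -2.1 208.7] tilt 26.3
[0.06 0.08 0.57] turn 1.26 tcp [ 29.8  -2.5 154.1]
```

View pics/w8z.png

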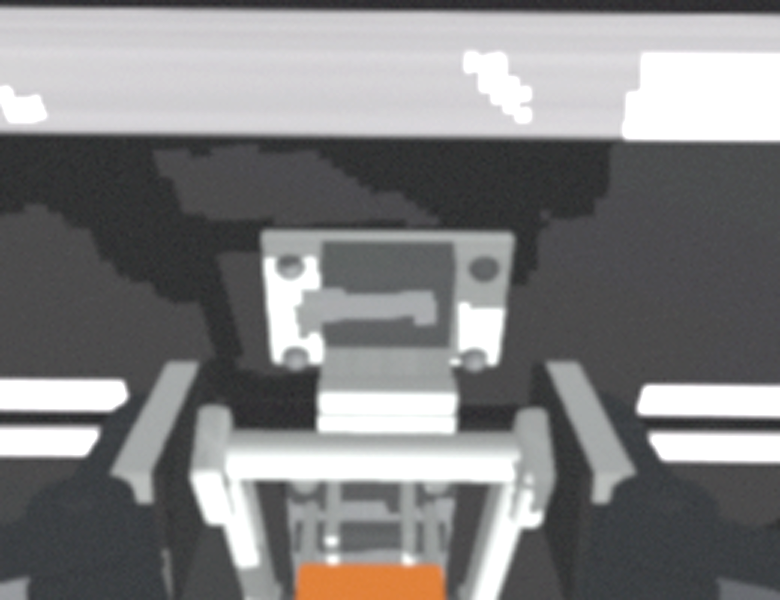

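```bash
python3 - <<'E'
from h import *
d=load("w8.png"); Z=lambda x,y:(150+x/3,130+y/3)
for n,x,y,z in (("rod",372,457,.2085),("lipfront",388,348,.189),("lipback",388,412,.188),("lipL",320,370,.189),("lipR",456,370,.189)): print(n,cf(plane(d,*Z(x,y),z)))
a=load("w6.png"); print(tri((a,*Z(386,284)),(d,*Z(388,348)))[0]*1000, cf(tri((a,*Z(386,284)),(d,*Z(388,348)))[0]), tri((a,*Z(386,284)),(d,*Z(388,348)))[1])
w3=load("w3.png"); p,e=tri((a,*Z(386,284)),(d,*Z(388,348)),(w3,190+357/4,80+442/4)); print(cf(p),e)
plan([(54,-2.6,204,25),(54,-2.6,200,25),(54,-2.8,196,26),(54,-3,192,26),(54,-3,188,26),(54,-3,184,26),(53.5,-3,180,26)])
E
```

```text
rod [ 51.6  -1.7 208.5]
lipfront [ 53.4  -4.2 189. ]
lipback [ 35.   -4.5 188. ]
lipL [ 47.8   7.  189. ]
lipR [ 47.9 -15.6 189. ]
[619.02947995  -5.5969395  171.91032236] [ 33.4  -4.5 171.9] [0.23, 0.23]
[ 31.7  -4.3 170.2] [0.48, 0.47, 0.55]
rod now [ 50.4  -2.1 208.7] tilt 26.3
[0.06 0.26 0.66] turn 1.26 tcp [ 29.8  -2.5 152.1]
[0.   0.36 0.17] turn 0 tcp [ 29.8  -2.5 148.1]
[0.02 0.36 0.07] turn -1 tcp [ 28.9  -2.7 144.5]
[0.02 0.36 0.18] turn 0 tcp [ 28.9  -2.9 140.5]
[0.   0.36 0.18] turn 0 tcp [ 28.9  -2.9 136.5]
[0.   0.36 0.18] turn 0 tcp [ 28.9  -2.9 132.5]
[0.   0.38 0.13] turn 0 tcp [ 28.4  -2.9 128.5]
```

```bash
python3 - <<'E'
from h import *
for f,Z in (("w8.png",lambda u,v:((u-150)*3,(v-130)*3)),("w6.png",lambda u,v:((u-150)*3,(v-130)*3)),("w3.png",lambda u,v:((u-190)*4,(v-80)*4)),("w2.png",lambda u,v:((u-215)*4,(v-145)*4))):
  d=load(f)
  for kx,kz in ((37,175.4),(39,176)):
    print(f,kx,[ (n,np.round(Z(*proj(d,wf((kx+dx,-4.3,kz+dz))))[1])) for n,dx,dz in (("ledge_end",16.5,-3.5),("ledge_post",-3.5,-3.5),("lipbot",2,8),("liptop",2,13),("topback",-11,13))])
E
```

```text
w8.png 37 [('ledge_end', np.float64(273.0)), ('ledge_post', np.float64(348.0)), ('lipbot', np.float64(377.0)), ('liptop', np.float64(400.0)), ('topback', np.float64(444.0))]
w8.png 39 [('ledge_end', np.float64(267.0)), ('ledge_post', np.float64(343.0)), ('lipbot', np.float64(372.0)), ('liptop', np.float64(395.0)), ('topback', np.float64(440.0))]
w6.png 37 [('ledge_end', np.float64(198.0)), ('ledge_post', np.float64(284.0)), ('lipbot', np.float64(294.0)), ('liptop', np.float64(309.0)), ('topback', np.float64(364.0))]
w6.png 39 [('ledge_end', np.float64(191.0)), ('ledge_post', np.float64(277.0)), ('lipbot', np.float64(287.0)), ('liptop', np.float64(303.0)), ('topback', np.float64(358.0))]
w3.png 37 [('ledge_end', np.float64(348.0)), ('ledge_post', np.float64(436.0)), ('lipbot', np.float64(439.0)), ('liptop', np.float64(451.0)), ('topback', np.float64(508.0))]
w3.png 39 [('ledge_end', np.float64(340.0)), ('ledge_post', np.float64(429.0)), ('lipbot', np.float64(431.0)), ('liptop', np.float64(443.0)), ('topback', np.float64(501.0))]
w2.png 37 [('ledge_end', np.float64(71.0)), ('ledge_post', np.float64(181.0)), ('lipbot', np.float64(165.0)), ('liptop', np.float64(171.0)), ('topback', np.float64(246.0))]
w2.png 39 [('ledge_end', np.float64(60.0)), ('ledge_post', np.float64(171.0)), ('lipbot', np.float64(154.0)), ('liptop', np.float64(161.0)), ('topback', np.float64(236.0))]
```

The edges where the ledge meets the post put the keeper point at about (37.5, −4.3, 175.5) mm, so the mouth is at x≈49.5. The rod is at x≈51, z≈208, so I can lower it nearly straight down.

{"method": "drive_tool", "body": {
  "targets": [0.05,0.35,0.18,0,0,0,0.1,0.05,0.35,0.18,0,0,0,0.1,0,0.35,0.18,0,0,0,0.1,0,0.35,0.18,0,0,0,0.1,0,0.35,0.18,0,0,0,0.1,0,0.35,0.18,0,0,0,0.1,0,0.3,0.15,0,0,0,0.1,0,0,0,0,0,0,0.1]
}}

```text
clock: 8.75
tool_pos: [0.6127, -0.0025, 0.1383]
tcp_rot: [0.358, -0.573, 0.627, -0.389]
ft_force: [-0.4, 1.3, 4.3]
width: 0.052
```

```bash
python3 - <<'E'
from h import *
d=snap("wrist","w9.png"); st()
plan([(50,-2.6,178,26)]); zoom("w9.png",150,130,410,330,3,"w9z.png")
E
```

```text
clock 8.8
tool_pos [ 0.6127 -0.0025  0.1384]
tcp_rot [ 0.3579 -0.5727  0.6268 -0.3887]
ft_force [-0.2312  1.6226  4.4247]
width 0.052
q [ 0.2272  0.5381  0.5667 -0.1568 -2.0312  1.2176]
rod now [ 52.1  -2.  189.8] tilt 26.2
[0.06 1.15 0.35] turn 0.21 tcp [ 24.9  -2.6 126.5]
```

View pics/w9z.png

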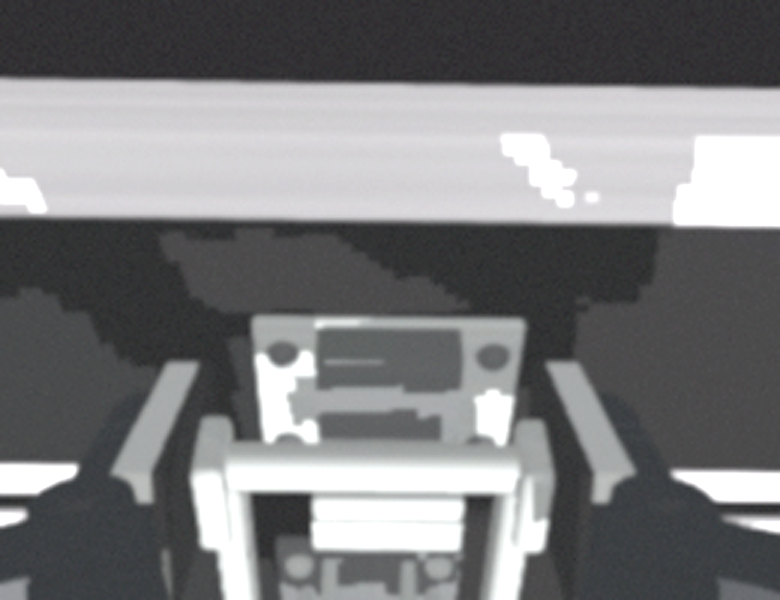

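```bash
python3 - <<'E'
from h import *
d=load("w9.png"); Z=lambda x,y:(150+x/3,130+y/3)
print(cf(plane(d,*Z(372,466),.1895)), "lip top front",cf(plane(d,*Z(388,522),.1885)), "plate far edge",cf(plane(d,*Z(388,320),.1635)))
plan([(50.5,-2.6,187,26),(50,-2.6,184,26),(50,-2.6,181,26),(50,-2.6,178,26)])
E
```

```text
[ 51.6  -1.7 189.5] lip top front [ 34.2  -4.4 188.5] plate far edge [ 55.2  -4.3 163.5]
rod now [ 52.1  -2.  189.8] tilt 26.2
[ 0.06  0.32 -0.  ] turn 0.21 tcp [ 25.4  -2.6 135.5]
[0.   0.29 0.09] turn 0 tcp [ 24.9  -2.6 132.5]
[0.   0.27 0.13] turn 0 tcp [ 24.9  -2.6 129.5]
[0.   0.27 0.13] turn 0 tcp [ 24.9  -2.6 126.5]
```

{"method": "drive_tool", "body": {
  "targets": [0.05,0.3,0.05,0,0,0,0.1,0,0.3,0.1,0,0,0,0.1,0,0.25,0.1,0,0,0,0.1,0,0.25,0.1,0,0,0,0.1,0,0.15,0.07,0,0,0,0.1,0,0.1,0.05,0,0,0,0.1,0,0,0,0,0,0,0.1,0,0,0,0,0,0,0.1]
}}

```text
clock: 9.8
tool_pos: [0.6122, -0.0024, 0.1307]
tcp_rot: [0.359, -0.573, 0.626, -0.389]
ft_force: [-0.2, 0.5, 2.6]
width: 0.0517
```

```bash
python3 - <<'E'
from h import *
d=snap("wrist","w10.png"); st()
plan([(50,-2.6,178,26)]); zoom("w10.png",150,130,410,330,3,"w10z.png")
E
```

```text
clock 9.85
tool_pos [ 0.6122 -0.0025  0.1307]
tcp_rot [ 0.3593 -0.5726  0.6256 -0.3895]
ft_force [-0.7474  1.4458  4.4923]
width 0.0523
q [ 0.2284  0.5337  0.5468 -0.1541 -2.0127  1.2214]
rod now [ 51.4  -2.  182.2] tilt 26.0
[0.06 0.44 0.06] turn 0.0 tcp [ 24.9  -2.6 126.5]
```

View pics/w10z.png

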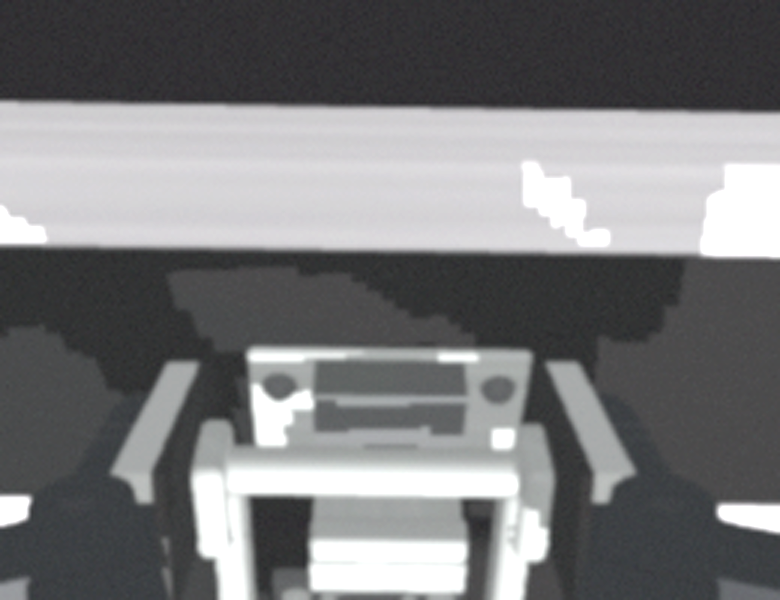

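{"method": "drive_tool", "body": {
  "targets": [0.05,0.3,0.1,0,0,0,0.1,0,0.3,0.08,0,0,0,0.1,0,0.2,0.05,0,0,0,0.1,0,0.1,0.05,0,0,0,0.1,0,0,0,0,0,0,0.1,0,0,0,0,0,0,0.1,0,0,0,0,0,0,0.1,0,0,0,0,0,0,0.1]
}}

```text
clock: 10.85
tool_pos: [0.6127, -0.0026, 0.1298]
tcp_rot: [0.363, -0.571, 0.623, -0.392]
ft_force: [-0.2, 0.5, 4.7]
width: 0.0519
```

```bash
python3 - <<'E'
from h import *
d=snap("wrist","w11.png"); st()
plan([(50,-2.6,176,26)]); zoom("w11.png",150,130,410,330,3,"w11z.png")
E
```

```text
clock 10.9
tool_pos [ 0.6127 -0.0025  0.1298]
tcp_rot [ 0.3626 -0.5713  0.623  -0.3925]
ft_force [-0.3474  1.481   4.4602]
width 0.0519
q [ 0.2303  0.5246  0.5346 -0.1497 -1.9997  1.2236]
rod now [ 51.4  -1.9 181.6] tilt 25.4
[0.07 0.56 0.05] turn -0.6 tcp [ 24.9  -2.7 124.5]
```

View pics/w11z.png

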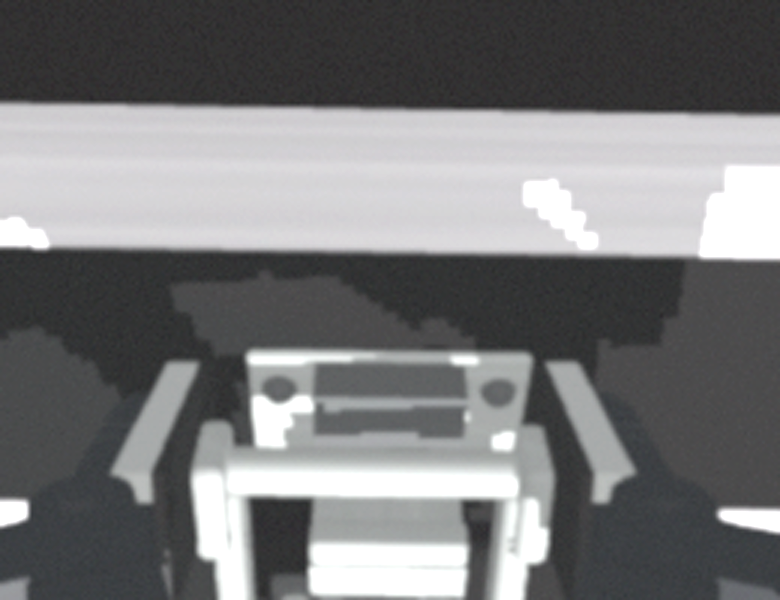

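The rod stopped at z≈181 and the tilt is being pushed back, so the fingertips probably touch the lid because the grip is too deep. I'll open, back off 6 mm along the tool and regrip.

{"method": "drive_tool", "body": {
  "targets": [0,0,0,0,0,0,-0.45,0,0,0,0,0,0,-0.45,0,-0.3,0,0,0,0,-0.45,0,-0.3,0,0,0,0,-0.45,0,0,0,0,0,0,-0.45,0,0,0,0,0,0,-0.45,0,0,0,0,0,0,-0.45,0,0,0,0,0,0,-0.45]
}}

```text
clock: 11.9
tool_pos: [0.6155, -0.0028, 0.1328]
tcp_rot: [0.362, -0.571, 0.624, -0.392]
ft_force: [-0.2, 0.3, 0.1]
width: 0.062
```

```bash
python3 - <<'E'
from h import *
d=snap("wrist","w12.png"); st()
plan([(50,-2.6,176,26)]); zoom("w12.png",150,130,410,330,3,"w12z.png")
E
```

```text
clock 11.95
tool_pos [ 0.6155 -0.0028  0.1328]
tcp_rot [ 0.3621 -0.5714  0.6235 -0.3919]
ft_force [-0.8341 -0.1698  0.1027]
width 0.0618
q [ 0.2285  0.5345  0.5531 -0.1507 -2.0103  1.2232]
rod now [ 54.3  -2.  184.5] tilt 25.5
[ 0.06  0.95 -0.07] turn -0.49 tcp [ 24.9  -2.7 124.5]
```

View pics/w12z.png

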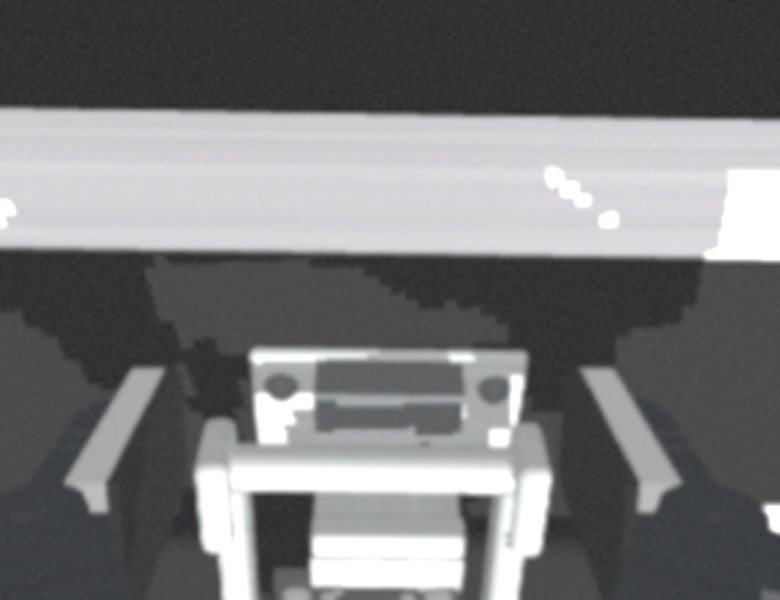

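```bash
python3 - <<'E'
from h import *
d=load("w12.png"); Z=lambda x,y:(150+x/3,130+y/3)
E=d["extrinsics"]
for dep in (.139,.1425):
    o,r=ray(d,*Z(372,468)); f=E[:3,2]; print(cf(o+r*dep/(r@f)))
s=snap("side","s12.png"); zoom("s12.png",220,175,300,235,10,"s12z.png")
c=snap("scene","c12.png"); zoom("c12.png",230,190,310,250,10,"c12z.png")
for n,q in dict(rod=(51,-2,180),rodp=(51,20,180),rodm=(51,-24,180),lev=(25,-2,255)).items():
    print(n,(np.array(proj(c,wf(q)))-[230,190])*10,(np.array(proj(s,wf(q)))-[220,175])*10)
E
```

```text
[ 52.3  -1.7 183.6]
[ 49.3  -1.7 181.6]
rod [589.21026532 463.28637063] [381.85042331 520.7753392 ]
rodp [664.14682769 399.55633774] [475.61325867 528.94603494]
rodm [513.47328417 527.65263425] [288.23693391 512.59757932]
lev [516.54201659 276.22254901] [380.84341411 321.18266242]
```

View pics/s12z.png

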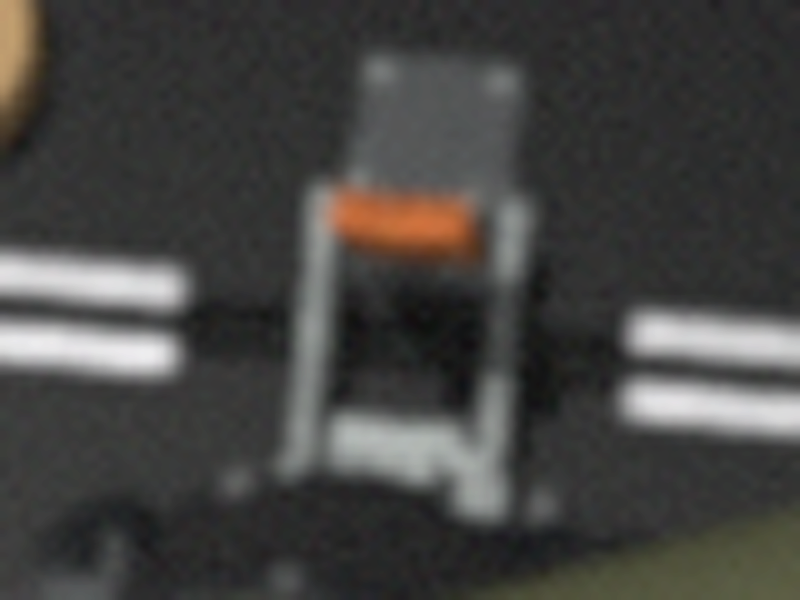

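View pics/c12z.png

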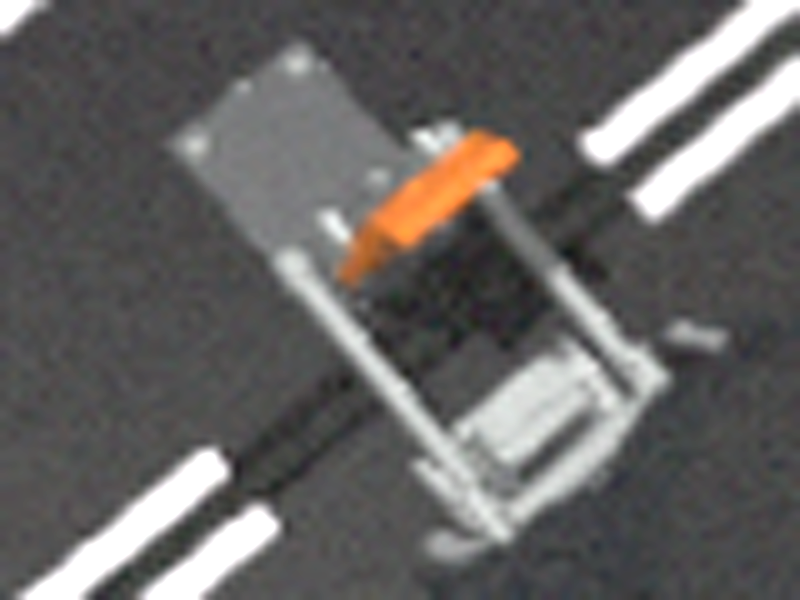

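```bash
python3 - <<'E'
from h import *
w=load("w12.png"); c=load("c12.png"); s=load("s12.png")
Z=lambda x,y:(w,150+x/3,130+y/3); Cc=lambda x,y:(c,230+x/10,190+y/10); S=lambda x,y:(s,220+x/10,175+y/10)
# ends: +y (wrist left), inner arm junction
for n,o in dict(p=(Z(232,470),Cc(640,388)),m=(Z(512,468),Cc(508,515))).items():
    p,e=tri(*o); print("rod",n,cf(p),e)
for n,o in dict(p=(S(515,200),Cc(440,132)),m=(S(322,192),Cc(293,262))).items():
    p,e=tri(*o); print("pin",n,cf(p),e)
for n,o in dict(p=(S(475,235),Cc(512,155)),m=(S(335,215),Cc(385,240))).items():
    p,e=tri(*o); print("lev",n,cf(p),e)
print("lip/keeper mid scene pred",[((np.array(proj(c,wf(q)))-[230,190])*10).round() for q in ((39.5,8,188),(39.5,-16,188),(26,8,188),(26,-16,188),(54,8,172),(54,-16,172))])
E
```

```text
rod p [ 45.4  19.2 179.3] [1.29, 1.29]
rod m [ 48.3 -23.4 180.8] [0.19, 0.19]
pin p [-26.9  21.9 188.4] [0.82, 0.82]
pin m [-23.4 -23.3 193.6] [0.44, 0.44]
lev p [  2.6  16.  249.2] [0.9, 0.9]
lev m [ -0.8 -15.3 246.3] [0.35, 0.35]
lip/keeper mid scene pred [array([590., 386.]), array([507., 456.]), array([549., 341.]), array([466., 411.]), array([631., 453.]), array([549., 523.])]
```

{"method": "drive_tool", "body": {
  "targets": [0,0,0,0,0,0,0.1,0,0,0,0,0,0,0.1,0,0,0,0,0,0,0.1,0,0.2,0.1,0,0,0,0.1,0,0.25,0.12,0,0,0,0.1,0,0.25,0.12,0,0,0,0.1,0,0.25,0.12,0,0,0,0.1,0,0.2,0.1,0,0,0,0.1]
}}

```text
clock: 13.05
tool_pos: [0.6152, -0.0028, 0.1294]
tcp_rot: [0.364, -0.571, 0.621, -0.394]
ft_force: [-1.5, 1.6, 9.0]
width: 0.0515
```

```bash
python3 - <<'E'
from h import *
d=snap("wrist","w13.png"); st()
plan([(50,-2.6,176,26)]); zoom("w13.png",150,130,410,330,3,"w13z.png")
c=snap("scene","c13.png"); zoom("c13.png",230,190,310,250,10,"c13z.png")
E
```

```text
clock 13.1
tool_pos [ 0.6152 -0.0029  0.1294]
tcp_rot [ 0.3638 -0.5714  0.6215 -0.3936]
ft_force [-2.1869  3.0271  8.8511]
width 0.0518
q [ 0.2306  0.5281  0.5385 -0.1467 -1.9971  1.2259]
rod now [ 53.7  -1.9 181.2] tilt 25.2
[ 0.06  0.63 -0.19] turn -0.82 tcp [ 24.9  -2.8 124.5]
```

View pics/w13z.png

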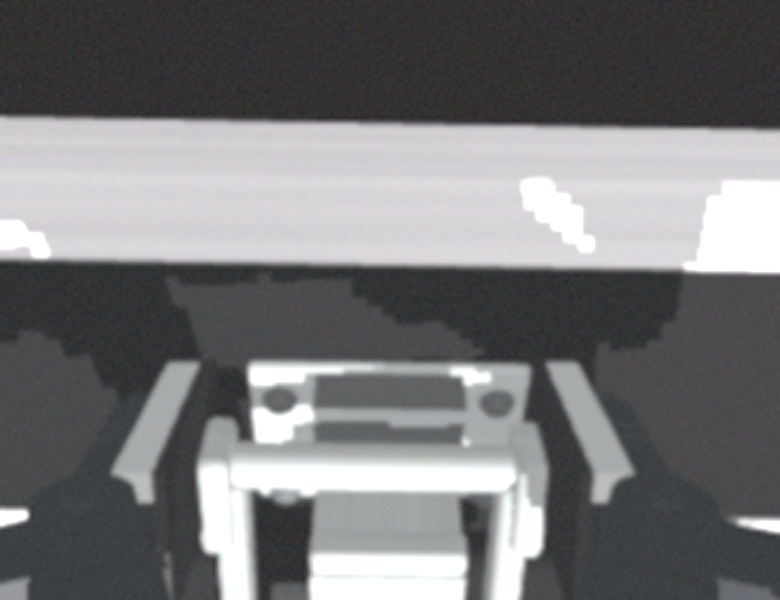

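View pics/c13z.png

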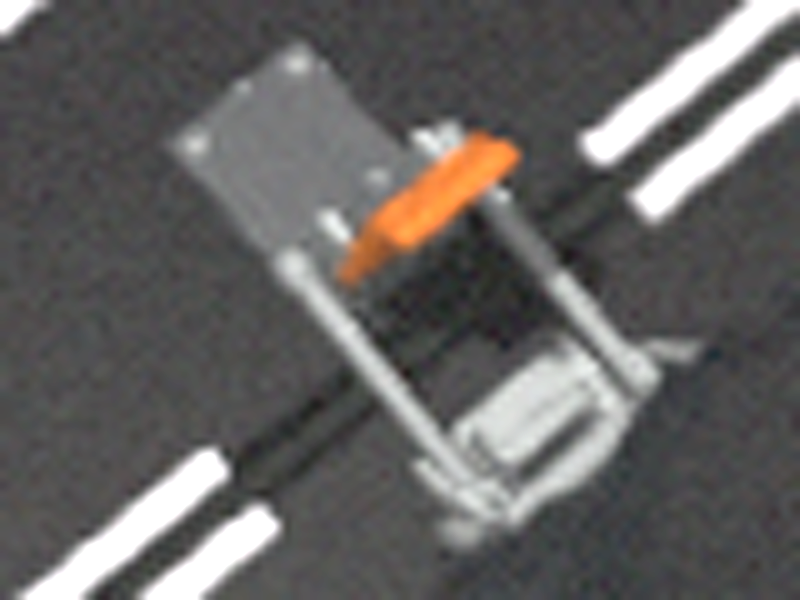

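```bash
python3 - <<'E'
from h import *
d=load("w13.png"); c=load("c13.png")
Z=lambda uv:((uv[0]-150)*3,(uv[1]-130)*3)
for kx,kz in ((37.5,175.5),(38.5,176),(38.5,178)):
  print(kx,kz,[(n,np.round(Z(proj(d,wf((kx+dx,-4.3,kz+dz))))[1])) for n,dx,dz in (("ledge_end",16.5,-3.5),("lipbot",2,8),("liptop",2,13),("topback",-11,13),("rod@mouth",12,0),("rod@mouth+3",12,3),("rod 9",9,0),("rod 9+3",9,3))])
q=lambda x,y:(d,150+x/3,130+y/3); Cc=lambda x,y:(c,230+x/10,190+y/10)
for n,o in dict(p=(q(235,466),Cc(632,392)),m=(q(512,465),Cc(505,508))).items():
    p,e=tri(*o); print("rod",n,cf(p),e)
E
```

```text
37.5 175.5 [('ledge_end', np.float64(414.0)), ('lipbot', np.float64(531.0)), ('liptop', np.float64(560.0)), ('topback', np.float64(602.0)), ('rod@mouth', np.float64(450.0)), ('rod@mouth+3', np.float64(466.0)), ('rod 9', np.float64(461.0)), ('rod 9+3', np.float64(477.0))]
38.5 176 [('ledge_end', np.float64(412.0)), ('lipbot', np.float64(530.0)), ('liptop', np.float64(560.0)), ('topback', np.float64(602.0)), ('rod@mouth', np.float64(449.0)), ('rod@mouth+3', np.float64(465.0)), ('rod 9', np.float64(460.0)), ('rod 9+3', np.float64(476.0))]
38.5 178 [('ledge_end', np.float64(423.0)), ('lipbot', np.float64(542.0)), ('liptop', np.float64(572.0)), ('topback', np.float64(614.0)), ('rod@mouth', np.float64(460.0)), ('rod@mouth+3', np.float64(476.0)), ('rod 9', np.float64(471.0)), ('rod 9+3', np.float64(488.0))]
rod p [ 44.1  18.6 174.7] [1.64, 1.64]
rod m [ 46.2 -22.8 176.2] [1.03, 1.03]
```

The rod now measures (45–46, −2, 175.5) mm, at ledge height and just clear of the lip, and there is 9 N of upward reaction. It's resting on the ledge, so I'll draw it level towards −x.

{"method": "drive_tool", "body": {
  "targets": [0,0,-0.1,0,0,0,0.1,0,0.04,-0.15,0,0,0,0.1,0,0.06,-0.15,0,0,0,0.1,0,0.06,-0.15,0,0,0,0.1,0,0.06,-0.15,0,0,0,0.1,0,0.06,-0.15,0,0,0,0.1,0,0.06,-0.15,0,0,0,0.1,0,0.06,-0.15,0,0,0,0.1]
}}

```text
clock: 14.15
tool_pos: [0.6172, -0.0029, 0.1323]
tcp_rot: [0.375, -0.562, 0.615, -0.406]
ft_force: [8.0, -1.0, 2.4]
width: 0.0516
```

```bash
python3 - <<'E'
from h import *
d=snap("wrist","w14.png"); st()
plan([(50,-2.6,176,26)]); zoom("w14.png",150,130,410,330,3,"w14z.png")
c=snap("scene","c14.png"); zoom("c14.png",230,190,310,250,10,"c14z.png")
E
```

```text
clock 14.2
tool_pos [ 0.6172 -0.0029  0.1325]
tcp_rot [ 0.3752 -0.5617  0.6152 -0.4064]
ft_force [ 7.5452 -0.4162  2.3797]
width 0.0517
q [ 0.234   0.4912  0.5025 -0.1377 -1.9576  1.2227]
rod now [ 53.5  -2.1 185.3] tilt 22.8
[ 0.06  0.98 -0.28] turn -3.16 tcp [ 24.9  -2.5 124.5]
```

View pics/w14z.png

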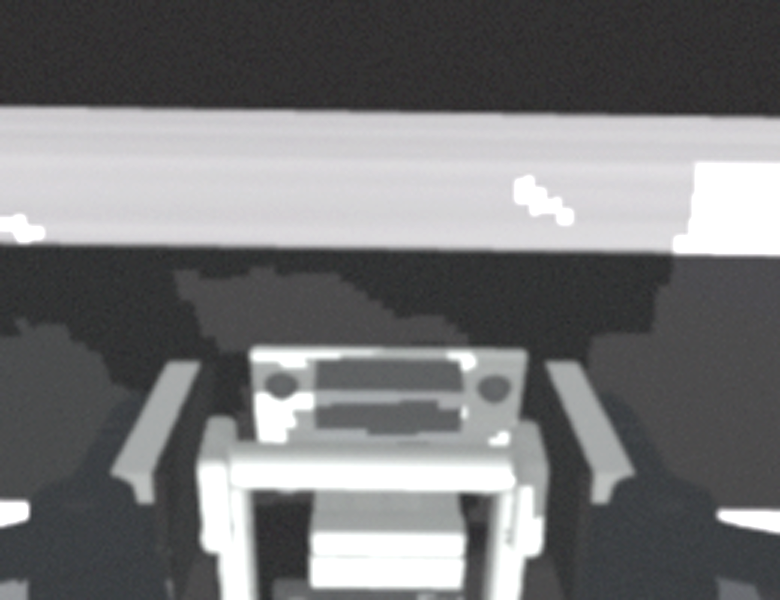

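View pics/c14z.png

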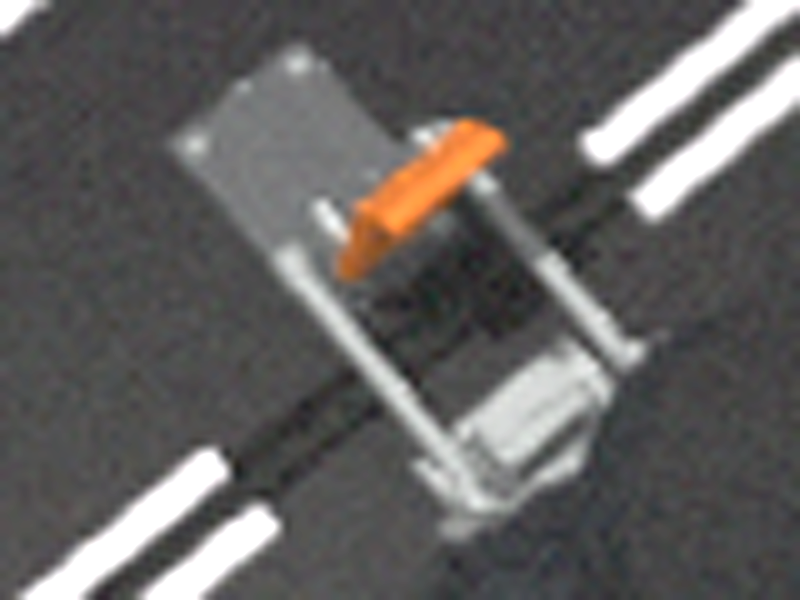

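```bash
python3 - <<'E'
from h import *
d=load("w14.png"); c=load("c14.png")
q=lambda x,y:(d,150+x/3,130+y/3); Cc=lambda x,y:(c,230+x/10,190+y/10)
for n,o in dict(p=(q(235,468),Cc(615,375)),m=(q(512,466),Cc(497,503))).items():
    p,e=tri(*o); print("rod",n,cf(p),e, (tool()[1].T@(p-tool()[0])).round(4))
p,R,C=tool(); x,y,z=cf(p+R@np.array([0,-.049,0])); print(x,y,z)
plan([(x-3,y,z,23.5),(x-6,y,z-.3,24.2),(x-9,y,z-.6,24.9)],rodh=-.049)
E
```

```text
rod p [ 38.6  19.  174.2] [2.14, 2.14] [-0.0211 -0.0413 -0.0093]
rod m [ 44.5 -23.5 178.5] [0.73, 0.73] [ 0.0214 -0.0476 -0.0059]
50.3 -2.0 177.6
rod now [ 50.3  -2.  177.6] tilt 22.8
[-0.01  0.12 -0.34] turn -0.65 tcp [ 27.8  -1.9 132.7]
[-0.    0.15 -0.32] turn -0.7 tcp [ 24.2  -1.9 132.6]
[-0.    0.15 -0.32] turn -0.7 tcp [ 20.7  -1.9 132.6]
```

{"method": "drive_tool", "body": {
  "targets": [0,0.15,-0.3,-0.7,0,0,0.1,0,0.15,-0.3,-0.7,0,0,0.1,0,0.15,-0.3,-0.7,0,0,0.1,0,0.15,-0.3,-0.7,0,0,0.1,0,0.1,-0.2,-0.5,0,0,0.1,0,0.1,-0.2,-0.5,0,0,0.1,0,0.1,-0.2,-0.5,0,0,0.1,0,0.1,-0.2,-0.5,0,0,0.1]
}}

```text
clock: 15.25
tool_pos: [0.6101, -0.0021, 0.1309]
tcp_rot: [0.363, -0.568, 0.625, -0.393]
ft_force: [7.8, -1.2, 1.3]
width: 0.0517
```

```bash
python3 - <<'E'
from h import *
d=snap("wrist","w15.png"); st()
plan([(50,-2.6,176,26)],rodh=-.049); zoom("w15.png",150,130,410,330,3,"w15z.png")
c=snap("scene","c15.png"); zoom("c15.png",230,190,310,250,10,"c15z.png")
E
```

```text
clock 15.3
tool_pos [ 0.61   -0.0021  0.1308]
tcp_rot [ 0.3627 -0.5684  0.6255 -0.3926]
ft_force [ 6.7535 -0.8768  0.2668]
width 0.0517
q [ 0.2282  0.5158  0.5264 -0.1555 -1.9981  1.2188]
rod now [ 45.1  -2.1 175.1] tilt 25.4
[ 0.05 -0.29  0.35] turn -0.62 tcp [ 28.5  -2.3 132. ]
```

View pics/w15z.png

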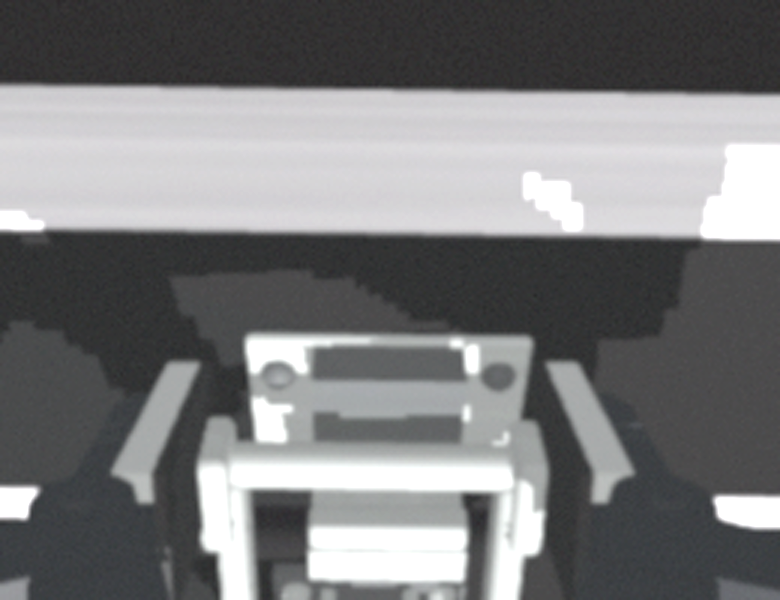

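View pics/c15z.png

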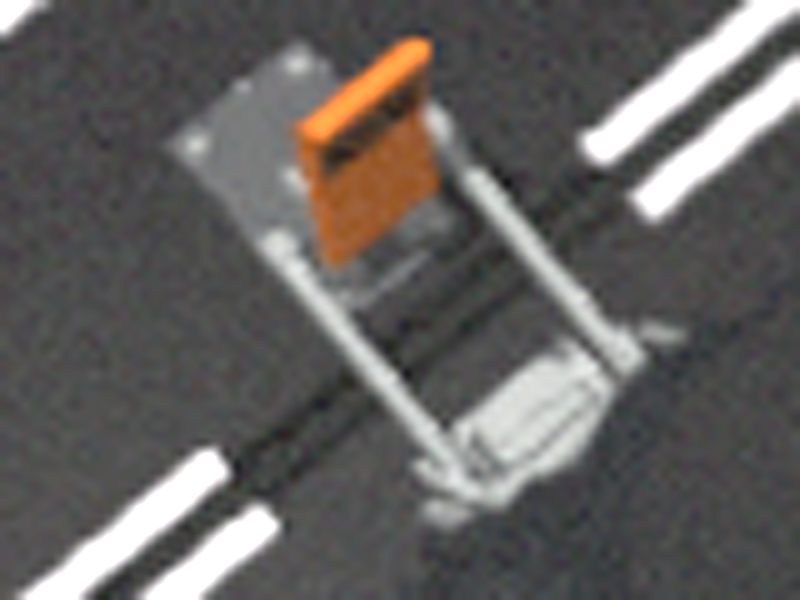

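{"method": "drive_tool", "body": {
  "targets": [0,0.15,-0.3,-0.7,0,0,0.1,0,0.15,-0.3,-0.7,0,0,0.1,0,0.15,-0.3,-0.7,0,0,0.1,0,0.1,-0.25,-0.5,0,0,0.1,0,0.1,-0.25,-0.5,0,0,0.1,0,0.1,-0.2,-0.5,0,0,0.1,0,0.1,-0.2,-0.5,0,0,0.1,0,0.1,-0.2,-0.5,0,0,0.1]
}}

```text
clock: 16.35
tool_pos: [0.6053, -0.0016, 0.1309]
tcp_rot: [0.353, -0.573, 0.633, -0.382]
ft_force: [8.8, -1.0, 2.7]
width: 0.0519
```

```bash
python3 - <<'E'
from h import *
d=snap("wrist","w16.png"); st()
plan([(50,-2.6,176,26)],rodh=-.049); zoom("w16.png",150,130,410,330,3,"w16z.png")
c=snap("scene","c16.png"); zoom("c16.png",230,190,310,250,10,"c16z.png")
E
```

```text
clock 16.4
tool_pos [ 0.6053 -0.0016  0.1309]
tcp_rot [ 0.3533 -0.5732  0.633  -0.3821]
ft_force [ 8.7708 -0.3279  1.0319]
width 0.0518
q [ 0.2237  0.5356  0.5481 -0.1691 -2.0309  1.2152]
rod now [ 41.8  -2.2 174.4] tilt 27.3
[ 0.04 -0.52  0.76] turn 1.29 tcp [ 28.5  -2.2 132. ]
```

View pics/w16z.png

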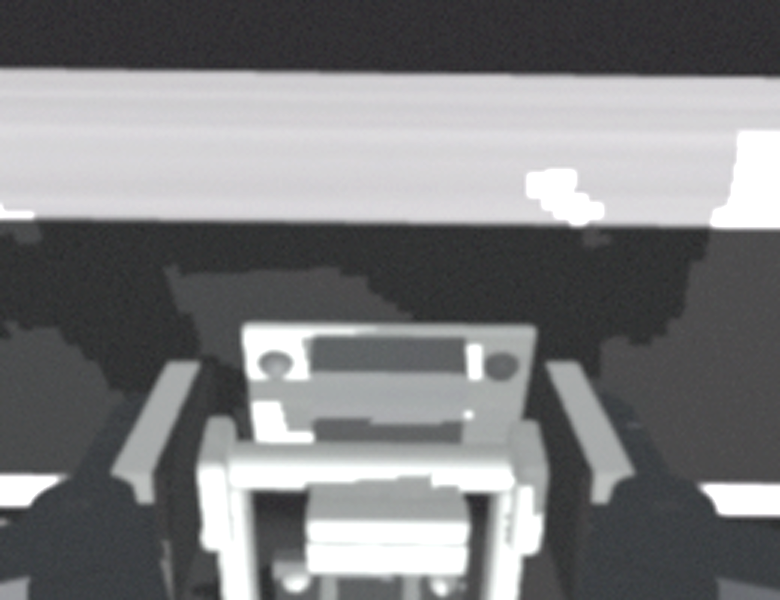

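View pics/c16z.png

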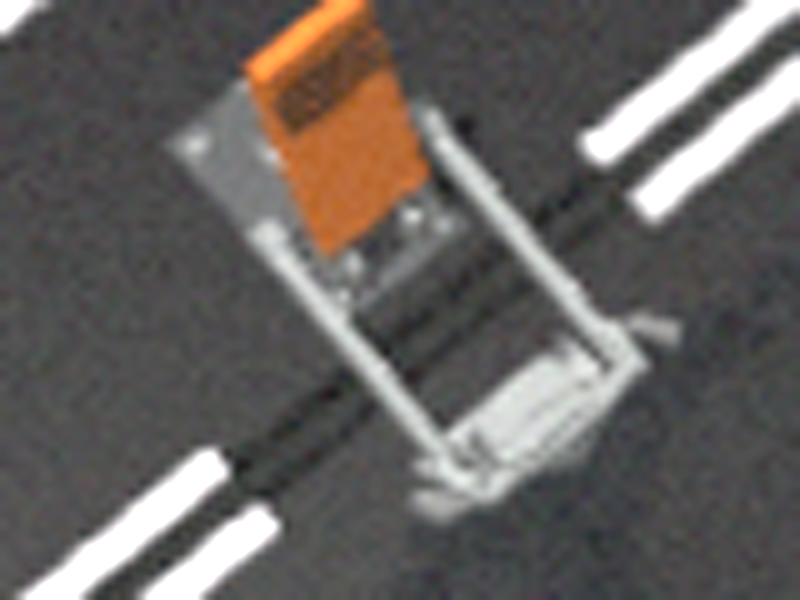

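{"method": "drive_tool", "body": {
  "targets": [0,0.15,-0.3,-0.7,0,0,0.1,0,0.15,-0.3,-0.7,0,0,0.1,0,0.15,-0.3,-0.7,0,0,0.1,0,0.12,-0.25,-0.5,0,0,0.1,0,0.12,-0.25,-0.5,0,0,0.1,0,0.12,-0.25,-0.5,0,0,0.1,0,0.12,-0.25,-0.5,0,0,0.1,0,0.12,-0.25,-0.5,0,0,0.1]
}}

```text
clock: 17.45
tool_pos: [0.604, -0.0014, 0.1314]
tcp_rot: [0.348, -0.575, 0.638, -0.377]
ft_force: [12.3, -1.7, 1.6]
width: 0.0516
```

```bash
python3 - <<'E'
from h import *
d=snap("wrist","w17.png"); st()
plan([(50,-2.6,176,26)],rodh=-.049); zoom("w17.png",150,130,410,330,3,"w17z.png")
c=snap("scene","c17.png"); zoom("c17.png",230,190,310,250,10,"c17z.png")
E
```

```text
clock 17.5
tool_pos [ 0.604  -0.0014  0.1314]
tcp_rot [ 0.3483 -0.5748  0.6376 -0.3765]
ft_force [11.2531 -0.9718  0.9068]
width 0.0521
q [ 0.22    0.5493  0.5652 -0.1779 -2.0502  1.212 ]
rod now [ 41.3  -2.3 174.5] tilt 28.3
[ 0.03 -0.55  0.89] turn 2.29 tcp [ 28.5  -2.1 132. ]
```

View pics/w17z.png

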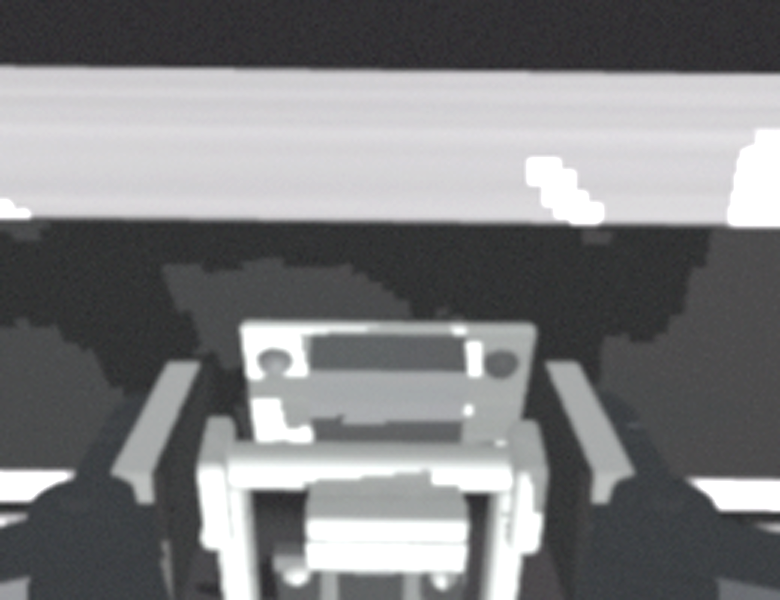

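View pics/c17z.png

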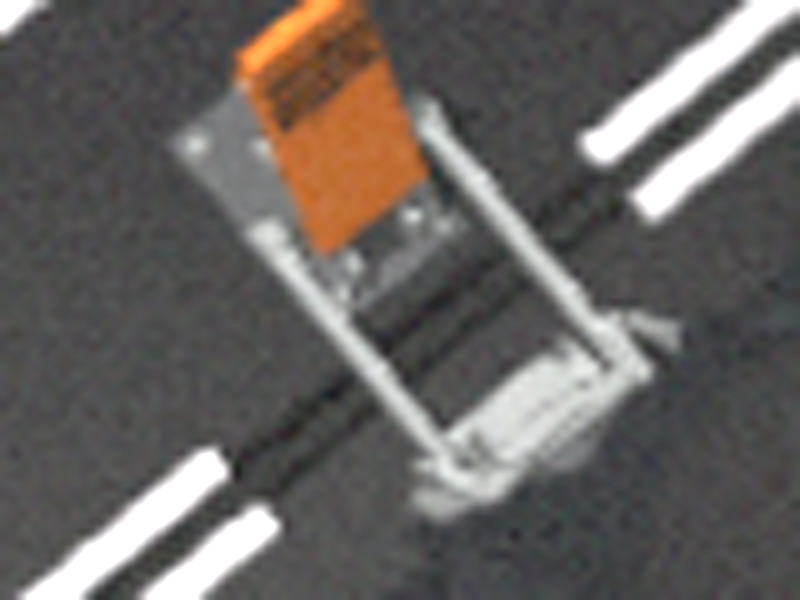

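```bash
python3 - <<'E'
from h import *
d=load("w17.png"); c=load("c17.png")
Z=lambda uv:(round((uv[0]-150)*3),round((uv[1]-130)*3)); S=lambda uv:(round((uv[0]-230)*10),round((uv[1]-190)*10))
for kx,kz in ((38.5,176),(39.5,176),(38.5,177)):
  P=lambda dx,y,dz:wf((kx+dx,y,kz+dz))
  print(kx,kz,"wrist v",[(n,Z(proj(d,P(dx,-4,dz)))[1]) for n,dx,dz in (("rod0",0,0),("rod+3",3,0),("rod+6",6,0),("lipbot",2,8),("liptop",2,13),("topback",-11,13),("ledge_end",16.5,-3.5),("plate_end",17,-12))])
  print("  scene rod0",S(proj(c,P(0,19,0))),S(proj(c,P(0,-23,0))),"rod+6",S(proj(c,P(6,19,0))),S(proj(c,P(6,-23,0))),"lip",S(proj(c,P(2,8,13))),S(proj(c,P(2,-16,13))))
E
```

```text
38.5 176 wrist v [('rod0', 456), ('rod+3', 445), ('rod+6', 435), ('lipbot', 495), ('liptop', 526), ('topback', 567), ('ledge_end', 375), ('plate_end', 328)]
  scene rod0 (622, 366) (479, 487) rod+6 (640, 386) (497, 507) lip (593, 388) (510, 458)
39.5 176 wrist v [('rod0', 452), ('rod+3', 442), ('rod+6', 431), ('lipbot', 492), ('liptop', 523), ('topback', 564), ('ledge_end', 370), ('plate_end', 324)]
  scene rod0 (625, 369) (482, 490) rod+6 (643, 389) (500, 511) lip (596, 392) (513, 462)
38.5 177 wrist v [('rod0', 461), ('rod+3', 451), ('rod+6', 440), ('lipbot', 501), ('liptop', 532), ('topback', 573), ('ledge_end', 380), ('plate_end', 333)]
  scene rod0 (622, 365) (479, 486) rod+6 (640, 385) (497, 506) lip (593, 387) (510, 457)
```

The pull force rose from 8 to 12 N with almost no motion. The rod projects onto the keeper point in both views, and the lever stands back at about 1.1–1.2 rad, so it looks caught. One firmer tug to confirm, then I'll open.

{"method": "drive_tool", "body": {
  "targets": [0,0.15,-0.35,-0.7,0,0,0.1,0,0.15,-0.35,-0.7,0,0,0.1,0,0.15,-0.35,-0.7,0,0,0.1,0,0.15,-0.35,-0.7,0,0,0.1,0,0.15,-0.35,-0.7,0,0,0.1,0,0.15,-0.35,-0.7,0,0,0.1,0,0.15,-0.35,-0.7,0,0,0.1,0,0.15,-0.35,-0.7,0,0,0.1]
}}

```text
clock: 18.55
tool_pos: [0.6023, -0.0012, 0.1319]
tcp_rot: [0.343, -0.576, 0.643, -0.371]
ft_force: [15.9, -1.6, -0.2]
width: 0.0517
```

```bash
python3 - <<'E'
from h import *
st()
plan([(50,-2.6,176,26)],rodh=-.049)
E
```

```text
clock 18.55
tool_pos [ 0.6023 -0.0012  0.1319]
tcp_rot [ 0.3427 -0.576   0.643  -0.3705]
ft_force [15.9357 -1.5665 -0.1729]
width 0.0517
q [ 0.2155  0.5629  0.5823 -0.1885 -2.0705  1.2073]
rod now [ 40.4  -2.4 174.6] tilt 29.4
[ 0.01 -0.6   1.06] turn 3.38 tcp [ 28.5  -1.8 132. ]
```

{"method": "drive_tool", "body": {
  "targets": [0,0,0.15,0,0,0,-0.4,0,0,0,0,0,0,-0.7,0,0,0,0,0,0,-0.7,0,-0.5,0,0,0,0,-0.7,0,-2,0,0,0,0,-0.7,0,-3,0,0,0,0,-0.7,0,-3,0,4,0,0,-0.7,0,-2,0,5,0,0,-0.7]
}}

```text
clock: 19.55
tool_pos: [0.6546, -0.0081, 0.2206]
tcp_rot: [0.384, -0.549, 0.613, -0.419]
ft_force: [0.0, 0.3, 0.4]
width: 0.0728
```

```bash
python3 - <<'E'
from h import *
d=snap("wrist","w18.png"); st()
plan([(50,-2.6,176,26)],rodh=-.049); zoom("w18.png",180,150,390,300,3.8,"w18z.png")
c=snap("scene","c18.png"); zoom("c18.png",230,180,310,240,10,"c18z.png")
E
```

```text
clock 19.6
tool_pos [ 0.6552 -0.0084  0.2257]
tcp_rot [ 0.3876 -0.5467  0.6109 -0.4216]
ft_force [-2.5469 -1.0213  4.4664]
width 0.0726
q [ 0.2165  0.5778  0.8038 -0.1402 -2.1238  1.2004]
rod now [ 86.5  -4.6 271.7] tilt 20.1
[-0.05 10.22 -0.64] turn -5.88 tcp [ 28.5  -1.9 132. ]
```

View pics/w18.png

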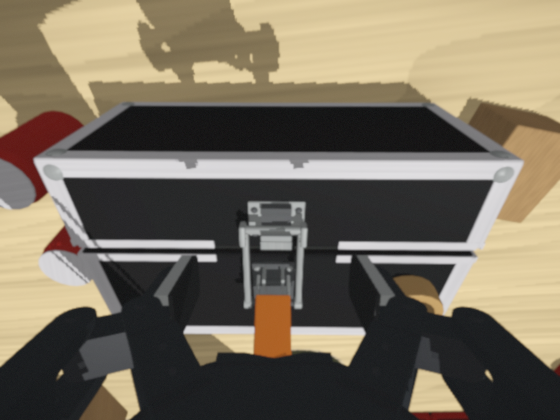

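View pics/w18z.png

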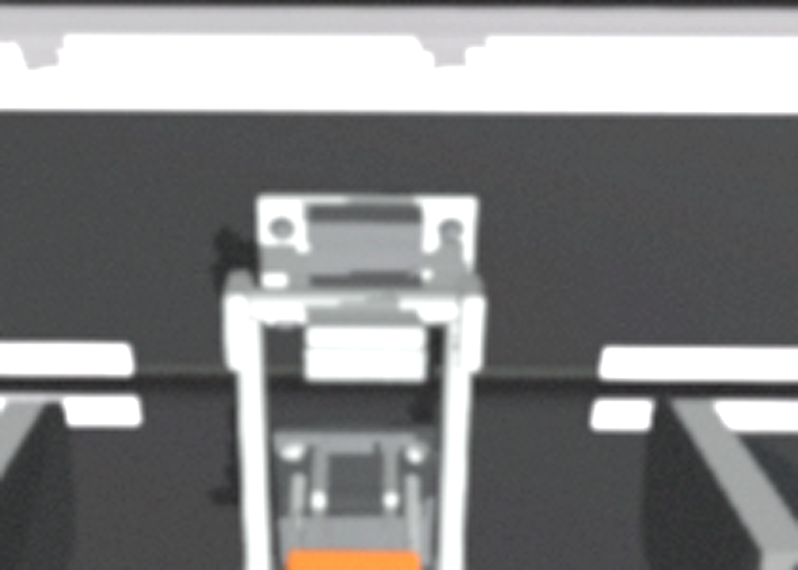

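View pics/c18z.png

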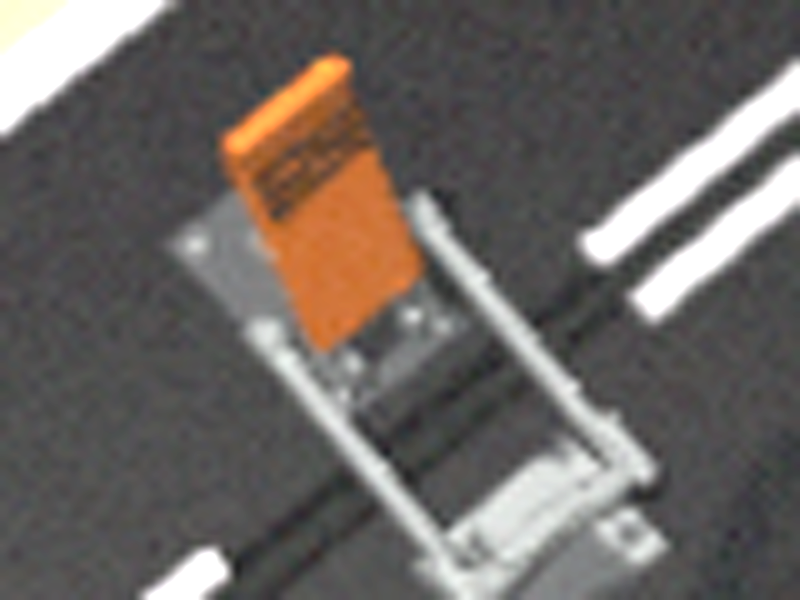

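```bash
python3 - <<'E'
from h import *
c=load("c18.png"); s=snap("side","s18.png"); zoom("s18.png",220,155,300,215,10,"s18z.png")
plan([(70,-2.5,272,22),(40,-2.5,270,25),(10,-2.5,267,28),(-10,-2.5,262,30)],rodh=-.043)
E
```

```text
rod now [ 83.2  -4.2 263.5] tilt 20.6
[-0.17 -0.33 -1.64] turn -1.38 tcp [ 53.9  -1.9 232.1]
[ 0.02  1.3  -2.93] turn -3 tcp [ 21.8  -1.9 231. ]
[ 0.03  1.53 -2.82] turn -3 tcp [-10.2  -1.9 229. ]
[ 0.02  1.38 -1.68] turn -2 tcp [-31.5  -1.9 224.8]
```

View pics/s18z.png

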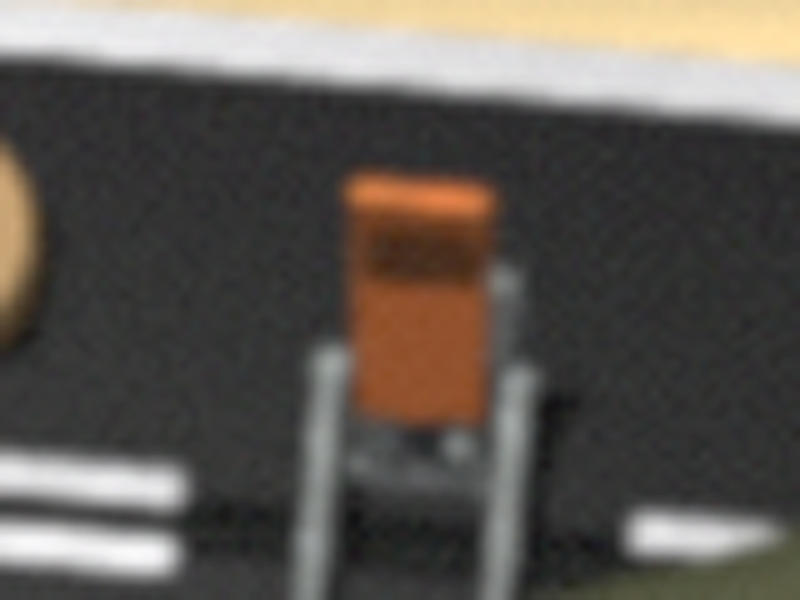

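```bash
python3 - <<'E'
from h import *
c=load("c18.png"); s=load("s18.png")
C=lambda x,y:(c,230+x/10,180+y/10); S=lambda x,y:(s,220+x/10,155+y/10)
for n,o in dict(tip=(C(288,105),S(420,190)),ribs=(C(312,162),S(425,250)),base=(C(370,312),S(420,420)),pin_m=(C(265,332),S(330,358)),pin_p=(C(422,205),S(508,275))).items():
    p,e=tri(*o); print(n,cf(p),e)
E
```

```text
tip [-48.1  -0.7 263.9] [0.88, 0.88]
ribs [-4.29e+01  2.00e-01  2.40e+02] [1.15, 1.15]
base [-24.3  -0.4 178.4] [0.31, 0.31]
pin_m [-33.9 -22.7 188.7] [0.28, 0.28]
pin_p [-30.8  16.2 235.7] [10.49, 10.49]
```

{"method": "drive_tool", "body": {
  "targets": [0,0,0,0,0,0,1,-0.15,-0.3,-1.6,-1.4,0,0,1,0,1.3,-2.9,-3,0,0,1,0,1.5,-2.8,-3,0,0,1,0,1.4,-1.7,-2,0,0,1,0,0,0,0,0,0,1,0,0,0,0,0,0,1,0,0,0,0,0,0,1],
  "newtons": 30
}}

```text
clock: 20.7
tool_pos: [0.5496, 0.0044, 0.2226]
tcp_rot: [0.333, -0.582, 0.648, -0.361]
ft_force: [0.1, 0.1, -0.3]
width: -0.0
```

```bash
python3 - <<'E'
from h import *
d=snap("wrist","w19.png"); st()
plan([(-23,-2.5,251,30)],rodh=-.043)
E
```

```text
clock 20.75
tool_pos [0.5495 0.0043 0.2226]
tcp_rot [ 0.3327 -0.5819  0.6483 -0.3612]
ft_force [ 0.4028 -0.035  -1.1699]
width -0.0007
q [ 0.2333  0.4388  0.5813 -0.2263 -2.2174  1.1488]
rod now [-14.4  -1.7 259.4] tilt 31.2
[ 0.1   1.16 -0.21] turn 1.18 tcp [-44.5  -1.9 213.8]
```

View pics/w19.png

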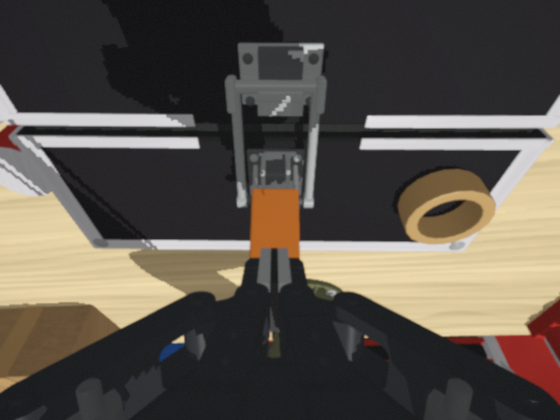

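{"method": "drive_tool", "body": {
  "targets": [0.1,0.65,-0.05,0,0,0,1,0,0.65,-0.05,0,0,0,1,0,0.1,-0.2,0,0,0,1,0,0.1,-0.2,0,0,0,1,0,0.1,-0.2,0,0,0,1,0,0.1,-0.2,0,0,0,1,0,0.1,-0.2,0,0,0,1,0,0.1,-0.2,0,0,0,1]
}}

```text
clock: 21.75
tool_pos: [0.5288, 0.0058, 0.2118]
tcp_rot: [0.334, -0.581, 0.648, -0.362]
ft_force: [4.5, -0.1, -0.8]
width: -0.0002
```

```bash
python3 - <<'E'
from h import *
st(); plan([(-23,-2.5,251,30)],rodh=-.043)
c=snap("scene","c20.png"); zoom("c20.png",200,150,340,255,5.7,"c20z.png")
d=snap("wrist","w20.png"); zoom("w20.png",180,40,380,190,4,"w20z.png")
E
```

```text
clock 21.75
tool_pos [0.5288 0.0058 0.2118]
tcp_rot [ 0.3337 -0.5809  0.648  -0.3624]
ft_force [ 4.4657 -0.1068 -0.8414]
width -0.0002
q [ 0.2422  0.3745  0.4798 -0.2248 -2.1756  1.1481]
rod now [-35.3  -2.3 248.7] tilt 31.0
[ 0.01 -0.83  1.01] turn 0.97 tcp [-44.5  -1.9 213.8]
```

View pics/c20z.png

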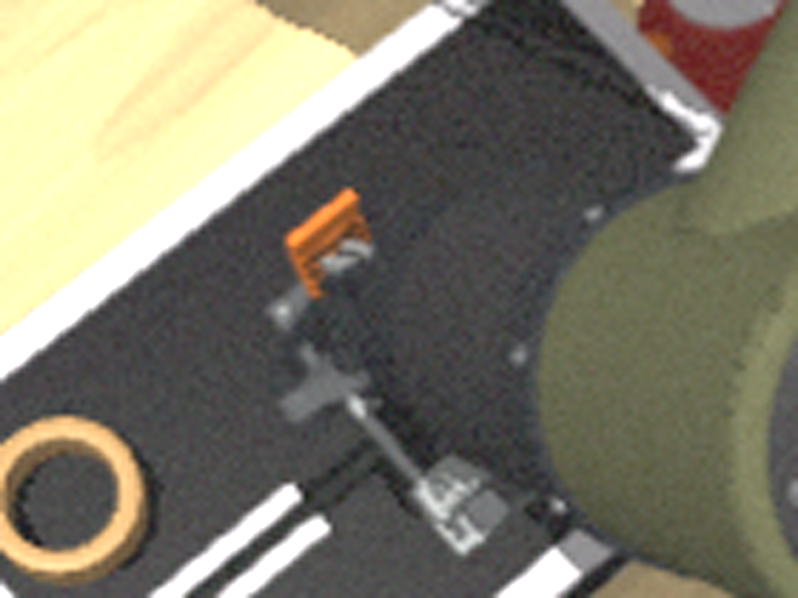

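View pics/w20.png

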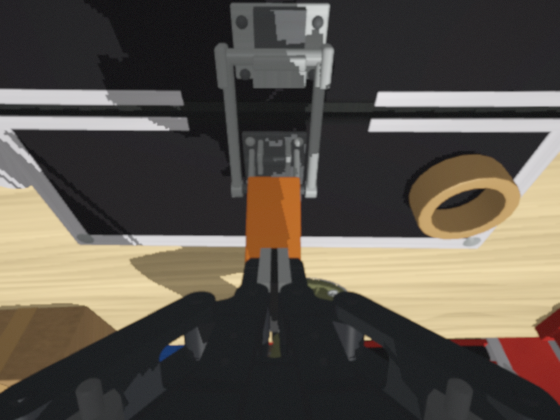

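```bash
cat >> h.py <<'E'
def arc(n,step,phiend,rate,rad=72,piv=(-26,183),tip=-.043,y=-2.3):
    p,R,C=tool(); phi=np.degrees(np.arcsin(-C[0,1]))
    tc=cf(p+R@np.array([0,tip,0])); f=np.radians(phi)
    cor=np.array([tc[0]-11*np.cos(f),tc[2]+11*np.sin(f)]); v=cor-piv
    a=np.degrees(np.arctan2(v[1],-v[0])); r=np.hypot(*v); print("corner",cor.round(1),"r",r.round(1),"ang",a.round(1),"theta",np.radians(a-7.0).round(3),"phi",phi.round(1))
    W=[]
    for i in range(n):
        a-=step; r+= (rad-r)*.15; phi=max(phiend,phi-rate); f=np.radians(phi)
        c=np.array(piv)+r*np.array([-np.cos(np.radians(a)),np.sin(np.radians(a))])
        W.append((c[0]+11*np.cos(f),y,c[1]-11*np.sin(f),phi))
    plan(W,rodh=tip)
E
python3 - <<'E'
from h import *
arc(8,4,3,1.5)
E
```

```text
corner [-45.  254.7] r 74.1 ang 75.1 theta 1.189 phi 31.0
rod now [-35.6  -2.3 249. ] tilt 31.0
[ 0.01  0.37 -0.21] turn 1.5 tcp [-61.5  -1.7 210. ]
[ 0.01  0.38 -0.19] turn 1.5 tcp [-65.1  -1.7 207.6]
[ 0.01  0.39 -0.18] turn 1.5 tcp [-68.5  -1.7 205. ]
[ 0.01  0.4  -0.16] turn 1.5 tcp [-71.7  -1.7 202.1]
[ 0.01  0.41 -0.14] turn 1.5 tcp [-74.8  -1.7 199. ]
[ 0.01  0.42 -0.13] turn 1.5 tcp [-77.6  -1.7 195.7]
[ 0.01  0.43 -0.11] turn 1.5 tcp [-80.2  -1.7 192.1]
[ 0.01  0.43 -0.09] turn 1.5 tcp [-82.6  -1.7 188.4]
```

{"method": "drive_tool", "body": {
  "targets": [0,0.4,-0.3,1,0,0,1,0,0.4,-0.3,1,0,0,1,0,0.42,-0.28,1,0,0,1,0,0.42,-0.26,1,0,0,1,0,0.42,-0.24,1,0,0,1,0,0.45,-0.2,1,0,0,1,0,0.45,-0.2,1,0,0,1,0,0.45,-0.2,1,0,0,1]
}}

```text
clock: 22.85
tool_pos: [0.5044, 0.0085, 0.1932]
tcp_rot: [0.383, -0.548, 0.615, -0.418]
ft_force: [9.2, -0.3, 2.5]
width: 0.0004
```

```bash
python3 - <<'E'
from h import *
st(); arc(8,4,3,1.5)
c=snap("scene","c21.png"); zoom("c21.png",200,150,340,255,5.7,"c21z.png")
d=snap("wrist","w21.png")
E
```

```text
clock 22.85
tool_pos [0.5044 0.0085 0.1932]
tcp_rot [ 0.383  -0.5476  0.6154 -0.4181]
ft_force [ 9.2004 -0.3298  2.4962]
width 0.0004
q [ 0.2905  0.1449  0.2057 -0.1629 -1.9611  1.1386]
corner [-77.  237.3] r 74.5 ang 46.8 theta 0.695 phi 20.9
rod now [-66.7  -2.  233.4] tilt 20.9
[ 0.04  0.46 -0.07] turn 1.5 tcp [-84.3  -1.6 189.2]
[ 0.01  0.46 -0.05] turn 1.5 tcp [-86.3  -1.6 185. ]
[ 0.01  0.46 -0.03] turn 1.5 tcp [-88.   -1.6 180.6]
[ 0.01  0.47 -0.01] turn 1.5 tcp [-89.4  -1.6 176.2]
[0.01 0.47 0.01] turn 1.5 tcp [-90.5  -1.6 171.6]
[0.01 0.47 0.03] turn 1.5 tcp [-91.3  -1.6 167. ]
[0.01 0.47 0.05] turn 1.5 tcp [-91.9  -1.6 162.2]
[0.01 0.48 0.07] turn 1.5 tcp [-92.1  -1.6 157.4]
```

View pics/c21z.png

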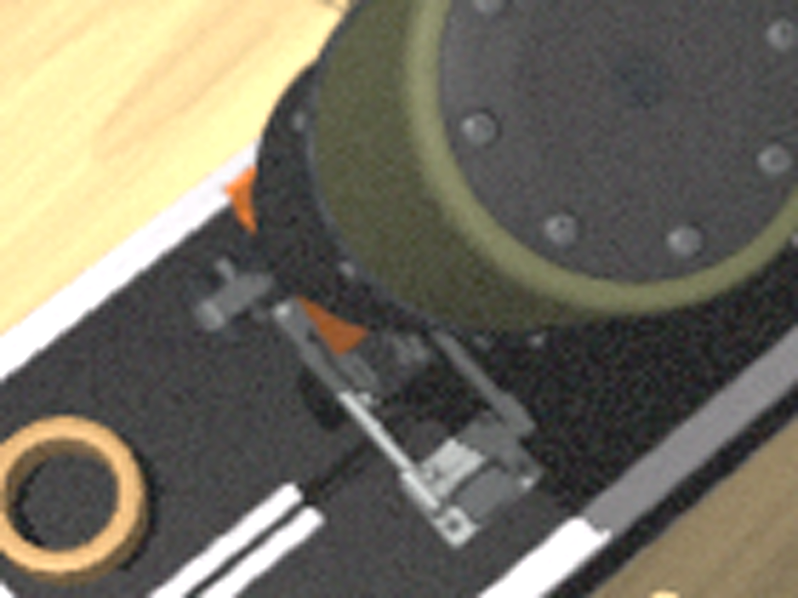

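View pics/w21.png

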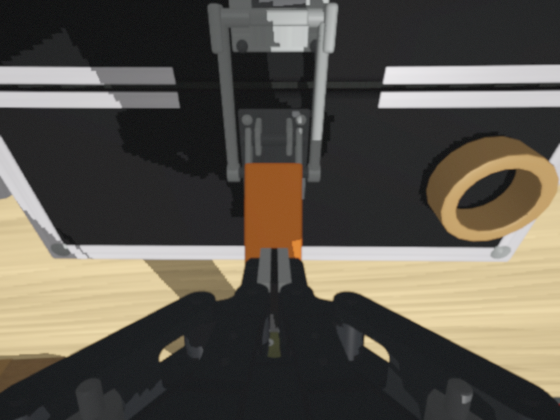

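{"method": "drive_tool", "body": {
  "targets": [0.03,0.5,-0.12,1,0,0,1,0,0.5,-0.1,1,0,0,1,0,0.5,-0.08,1,0,0,1,0,0.5,-0.05,1,0,0,1,0,0.5,-0.02,1,0,0,1,0,0.5,0,1,0,0,1,0,0.5,0,1,0,0,1,0,0.5,0.03,1,0,0,1]
}}

```text
clock: 23.95
tool_pos: [0.4957, 0.0094, 0.1703]
tcp_rot: [0.432, -0.511, 0.576, -0.469]
ft_force: [1.1, 0.3, 6.0]
width: -0.0002
```

```bash
python3 - <<'E'
from h import *
st(); arc(6,4,0,1.5)
d=snap("wrist","w22.png")
E
```

```text
clock 23.95
tool_pos [0.4957 0.0094 0.1703]
tcp_rot [ 0.4318 -0.511   0.5762 -0.4694]
ft_force [1.0674 0.2777 5.9723]
width -0.0002
q [ 0.3442 -0.0512 -0.0277 -0.0986 -1.7552  1.113 ]
corner [-93.6 214.5] r 74.6 ang 25.0 theta 0.314 phi 10.7
rod now [-82.8  -2.  212.5] tilt 10.7
[0.04 0.49 0.04] turn 1.5 tcp [-91.3  -1.5 165.4]
[0.01 0.48 0.06] turn 1.5 tcp [-91.5  -1.5 160.5]
[0.01 0.48 0.08] turn 1.5 tcp [-91.4  -1.5 155.6]
[0.01 0.48 0.09] turn 1.5 tcp [-91.   -1.5 150.7]
[0.01 0.48 0.11] turn 1.5 tcp [-90.3  -1.5 145.9]
[0.01 0.48 0.13] turn 1.5 tcp [-89.3  -1.5 141. ]
```

View pics/w22.png

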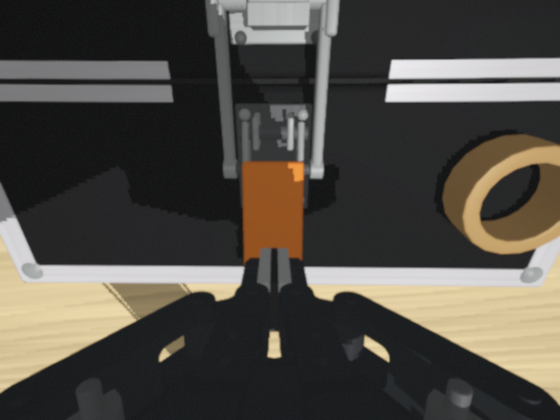

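{"method": "drive_tool", "body": {
  "targets": [0.03,0.45,0.03,1,0,0,1,0,0.45,0.05,1,0,0,1,0,0.45,0.05,1,0,0,1,0,0.4,0.07,1,0,0,1,0,0.35,0.07,0.5,0,0,1,0,0.3,0.07,0.5,0,0,1,0,0.25,0.05,0,0,0,1,0,0.25,0.05,0,0,0,1]
}}

```text
clock: 25.0
tool_pos: [0.4944, 0.0095, 0.1517]
tcp_rot: [0.458, -0.49, 0.551, -0.496]
ft_force: [-7.7, 3.1, 15.2]
width: 0.0002
```

```bash
python3 - <<'E'
from h import *
st(); arc(3,4,0,1.5)
d=snap("wrist","w23.png")
E
```

```text
clock 25.0
tool_pos [0.4944 0.0095 0.1517]
tcp_rot [ 0.4582 -0.4897  0.5514 -0.4962]
ft_force [-7.6567  3.063  15.1643]
width 0.0002
q [ 0.3789 -0.1556 -0.1631 -0.0578 -1.6324  1.0905]
corner [-99.3 195.5] r 74.3 ang 9.7 theta 0.046 phi 5.0
rod now [-88.3  -2.1 194.5] tilt 5.0
[0.03 0.49 0.12] turn 1.5 tcp [-91.3  -1.5 146.7]
[0.01 0.48 0.14] turn 1.5 tcp [-90.2  -1.5 141.8]
[0.01 0.48 0.16] turn 1.5 tcp [-88.8  -1.5 136.9]
```

View pics/w23.png

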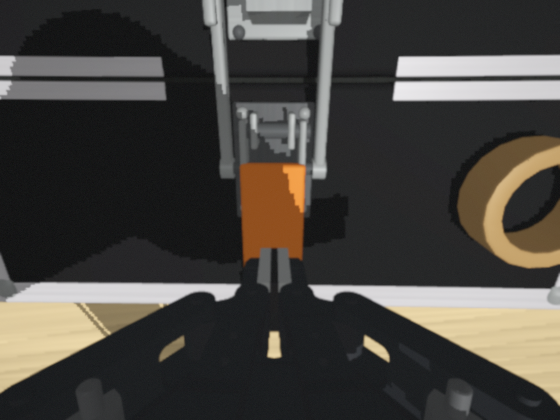

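{"method": "drive_tool", "body": {
  "targets": [0,0.25,-0.05,0,0,0,1,0,0.27,0,0,0,0,1,0,0.28,0,0,0,0,1,0,0.28,0,0,0,0,1,0,0.28,0,0,0,0,1,0,0.28,0,0,0,0,1,0,0.28,0,0,0,0,1,0,0.28,0,0,0,0,1]
}}

```text
clock: 26.05
tool_pos: [0.4953, 0.0094, 0.1515]
tcp_rot: [0.466, -0.485, 0.545, -0.501]
ft_force: [-6.8, 3.1, 15.9]
width: 0.0001
```

```bash
python3 - <<'E'
from h import *
st(); arc(1,4,0,1.5)
d=snap("wrist","w24.png")
s=snap("side","s24.png"); zoom("s24.png",170,120,350,255,4.4,"s24z.png")
E
```

```text
clock 26.05
tool_pos [0.4953 0.0094 0.1515]
tcp_rot [ 0.4659 -0.485   0.5447 -0.501 ]
ft_force [-6.8071  3.0901 15.8812]
width 0.0001
q [ 0.3858 -0.1785 -0.1855 -0.0487 -1.6105  1.0893]
corner [-99.5 195.1] r 74.5 ang 9.4 theta 0.041 phi 3.7
rod now [-88.5  -2.1 194.4] tilt 3.7
[0.03 0.49 0.12] turn 1.5 tcp [-90.4  -1.4 146.5]
```

View pics/s24z.png

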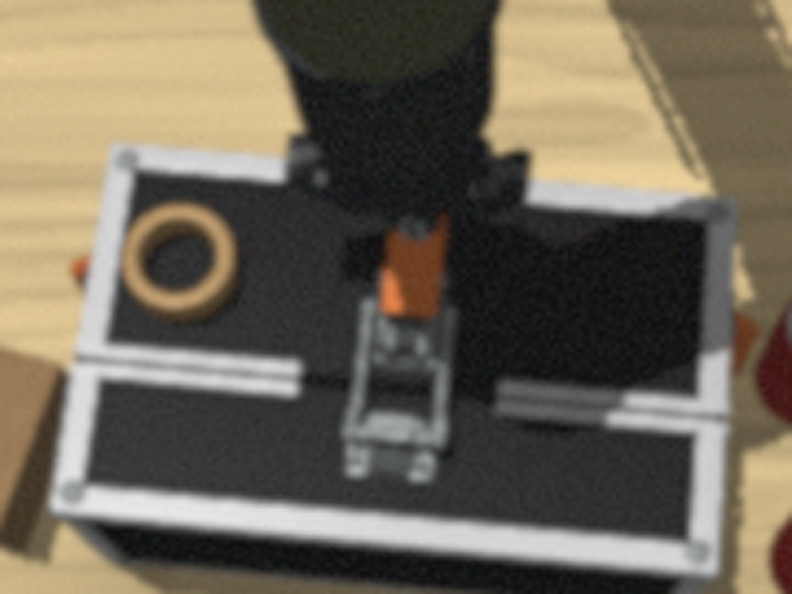

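View pics/w24.png

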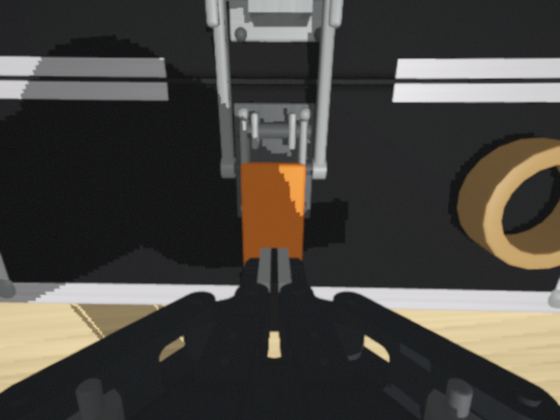

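{"method": "drive_tool", "body": {
  "targets": [0,0.3,-0.1,-0.3,0,0,1,0,0.33,-0.1,-0.3,0,0,1,0,0.35,-0.1,-0.3,0,0,1,0,0.36,-0.1,-0.3,0,0,1,0,0.36,-0.1,-0.3,0,0,1,0,0.36,-0.1,-0.3,0,0,1,0,0.36,-0.1,-0.3,0,0,1,0,0.36,-0.1,-0.3,0,0,1]
}}

```text
clock: 27.15
tool_pos: [0.4952, 0.0096, 0.1514]
tcp_rot: [0.468, -0.485, 0.545, -0.499]
ft_force: [-4.2, 2.7, 18.1]
width: -0.0003
```

```bash
python3 - <<'E'
from h import *
st(); arc(1,4,0,1.5)
E
```

```text
clock 27.15
tool_pos [0.4952 0.0096 0.1514]
tcp_rot [ 0.4679 -0.4853  0.5446 -0.499 ]
ft_force [-4.1819  2.6954 18.1065]
width -0.0003
q [ 0.3835 -0.1787 -0.1847 -0.0518 -1.6103  1.096 ]
corner [-99.6 195. ] r 74.6 ang 9.3 theta 0.04 phi 3.7
rod now [-88.6  -2.1 194.3] tilt 3.7
[0.03 0.49 0.12] turn 1.5 tcp [-90.5  -1.2 146.4]
```

{"method": "drive_tool", "body": {
  "targets": [0,0.4,-0.1,-0.2,0,0,1,0,0.41,-0.1,-0.2,0,0,1,0,0.41,-0.1,-0.2,0,0,1,0,0.41,-0.1,-0.2,0,0,1,0,0.41,-0.1,-0.2,0,0,1,0,0.41,-0.1,-0.2,0,0,1,0,0.41,-0.1,-0.2,0,0,1,0,0.41,-0.1,-0.2,0,0,1]
}}

```text
clock: 28.15
tool_pos: [0.4959, 0.0096, 0.1513]
tcp_rot: [0.475, -0.481, 0.539, -0.502]
ft_force: [-5.8, 1.9, 18.9]
width: -0.0002
```

```bash
python3 - <<'E'
from h import *
st(); arc(1,4,0,1.5)
E
```

```text
clock 28.15
tool_pos [0.4959 0.0096 0.1513]
tcp_rot [ 0.4749 -0.4811  0.5394 -0.502 ]
ft_force [-5.8217  1.8969 18.9321]
width -0.0002
q [ 0.3875 -0.1972 -0.2023 -0.0465 -1.5924  1.0974]
corner [-99.7 194.7] r 74.6 ang 9.0 theta 0.035 phi 2.6
rod now [-88.7  -2.2 194.2] tilt 2.6
[0.03 0.49 0.11] turn 1.5 tcp [-89.8  -1.  146.3]
```

{"method": "drive_tool", "body": {
  "targets": [0,-0.3,0,0,0,0,1,0,-1.5,0,0,0,0,1,0,-3,0,0,0,0,1,0,-4,0,0,0,0,1,0,-3,1.5,0,0,0,1,0,0,2,0,0,0,1,0,0,0,0,0,0,1,0,0,0,0,0,0,1]
}}

```text
clock: 29.15
tool_pos: [0.5359, 0.0018, 0.2692]
tcp_rot: [0.472, -0.483, 0.541, -0.501]
ft_force: [-0.6, -0.1, -0.7]
width: -0.0
```

```bash
python3 - <<'E'
from h import *
st()
d=snap("wrist","w25.png"); s=snap("side","s25.png"); zoom("s25.png",170,120,370,270,4,"s25z.png")
c=snap("scene","c25.png"); zoom("c25.png",160,130,380,295,3.6,"c25z.png")
E
```

```text
clock 29.15
tool_pos [0.5359 0.0018 0.2692]
tcp_rot [ 0.4724 -0.4828  0.5406 -0.5014]
ft_force [-0.6242 -0.0519 -0.6619]
width -0.0
q [ 0.3436 -0.0597  0.1372 -0.0467 -1.8026  1.1304]
```

View pics/w25.png

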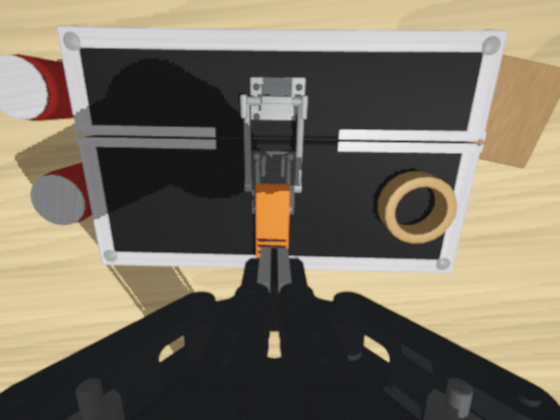

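View pics/s25z.png

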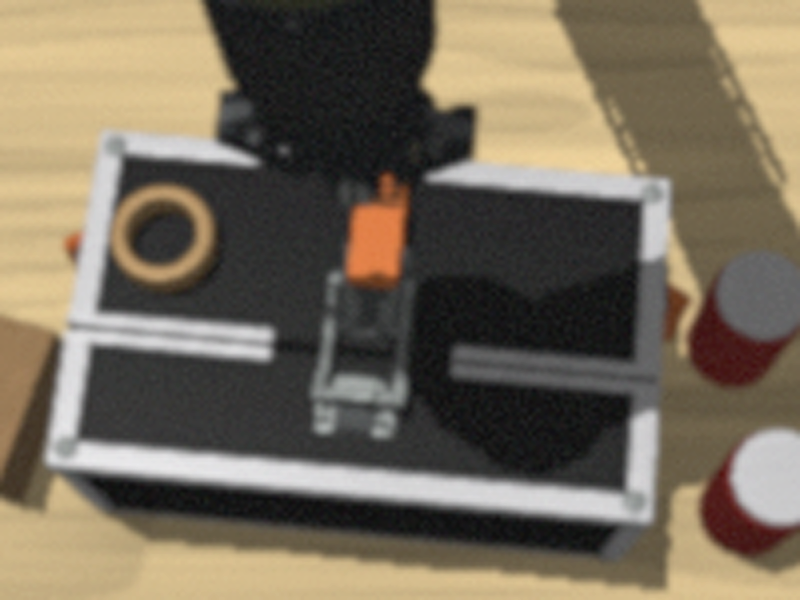

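View pics/c25z.png

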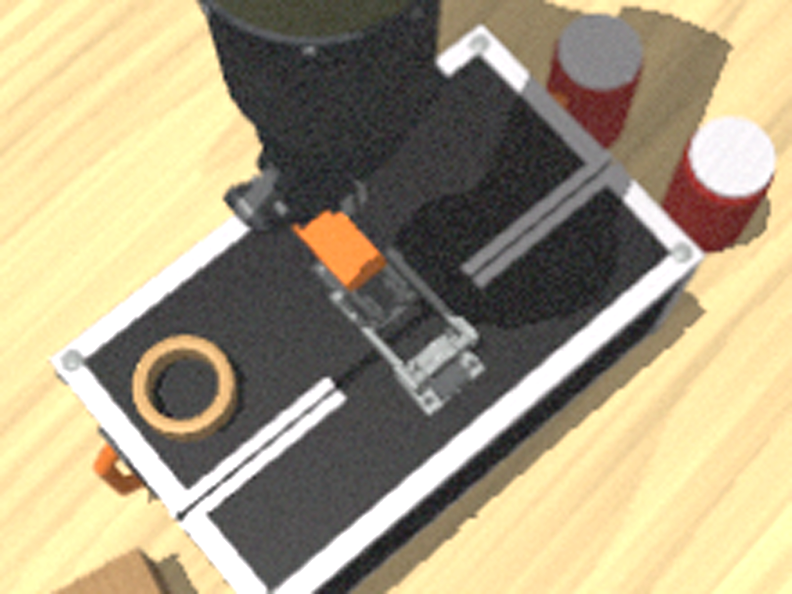

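```bash
python3 - <<'E'
from h import *
d=load("w25.png"); g=cv2.cvtColor(d["color"],cv2.COLOR_BGR2GRAY)
for u in (380,430,455): print(u,[(v,int(g[v,u])) for v in range(126,156,1)])
zoom("w25.png",230,60,340,270,3.8,"w25z.png")
for v in (140,143): print(cf(plane(d,400,v,.165)))
E
```

```text
380 [(126, 52), (127, 53), (128, 59), (129, 126), (130, 200), (131, 227), (132, 233), (133, 233), (134, 232), (135, 231), (136, 230), (137, 231), (138, 226), (139, 199), (140, 131), (141, 84), (142, 160), (143, 219), (144, 231), (145, 233), (146, 231), (147, 230), (148, 231), (149, 230), (150, 225), (151, 199), (152, 136), (153, 69), (154, 54), (155, 53)]
430 [(126, 56), (127, 55), (128, 57), (129, 75), (130, 143), (131, 201), (132, 220), (133, 223), (134, 224), (135, 223), (136, 224), (137, 224), (138, 222), (139, 211), (140, 164), (141, 91), (142, 105), (143, 179), (144, 216), (145, 222), (146, 223), (147, 223), (148, 223), (149, 224), (150, 223), (151, 214), (152, 175), (153, 104), (154, 58), (155, 55)]
455 [(126, 56), (127, 55), (128, 56), (129, 71), (130, 124), (131, 184), (132, 214), (133, 219), (134, 221), (135, 222), (136, 222), (137, 222), (138, 222), (139, 218), (140, 201), (141, 132), (142, 79), (143, 155), (144, 211), (145, 219), (146, 220), (147, 221), (148, 222), (149, 222), (150, 221), (151, 219), (152, 204), (153, 137), (154, 64), (155, 55)]
[  -1.5 -112.9  165. ]
[  -4.1 -113.3  165. ]
```

View pics/w25z.png

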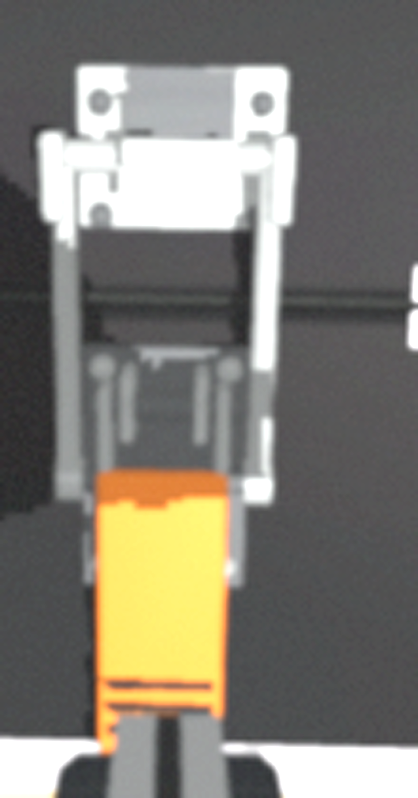

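```bash
python3 -c "
from plant import arm,monitor
print(arm.job_done()); print(monitor.sense()['clock'])"
```

```text
the job is handed in; nothing more can be done
None
the job is handed in; nothing more can be done
```

The case is latched and the job is handed in at about 29 s of the 58 s allowed, with the arm clear of everything.

- **Loop:** I lifted the loop over the hook and lowered it onto the ledge. I then drew it back until the pull rose from 8 to 16 N with almost no motion, and let go.
- **Lever:** I pushed the orange lever over with shut fingers and pressed it on its stop for about 2 s. The force was 18–20 N at the end of each move, and the lever did not sink further under the extra load.
- **Last pictures:** The rod sits under the hook's lip and the lever lies flat. The seam gap is about 2 mm, roughly 0.01 rad, down from about 9 mm. The cans, tape roll and carton look undisturbed.

**Checks that disagreed**
- **Fingertips:** They measured about 45 mm behind the reported TCP, which does not match the tool description. I had to close the gripper three times before it caught the loop, and I relied on the camera and the felt contact instead.
- **First lowering:** The fingertips probably touched the lid, so I regripped 4 mm farther back. The force readings there were about 5 N.
- **Lever angle:** The position readings give 0.035–0.04 rad rather than exactly 0. That is within my uncertainty on the pivot height, but I could not confirm it is past centre any other way than the firm stop and its staying flat when released.
- **Force peaks:** I read forces only at the end of each call, so I did not see any peaks in between.

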